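# Ready the cordless work light on the garage bench

## Robot

A 6-joint arm with a two-finger parallel gripper is mounted at the origin on the work surface. World frame = base frame: x ahead of the robot, y to its left, z up, the work surface at z = 0. Lengths are in m, angles in rad, forces in N, time in s.
With the tool pointing down it reaches from about 0.25 to 0.775 m from the base axis. Payload 4 kg.
Tool frame: the origin (TCP) lies at the centre of the arm's flange, where the gripper is bolted on; the fingertips stand ahead of it and the grasp point (between the pads) lies 180 mm ahead of it (robot.tcp_to_tips is the z of the fingertips in the tool frame, in m); z points along the fingers, y is the direction in which the jaws open and shut (so a half turn about z gives the same grasp; the last joint's range is limited). The gripper opens to 94 mm and grips with 3 to 60 N. Pads are 16 mm wide; open, the fingers measure 119 mm over their backs; the gripper's body (75 mm by 177 mm) begins 78 mm behind the grasp point.
Start: joints at [1.135, 0.087, 1.371, -0, 1.684, -0.103], TCP at [0.18, 0.52, 0.405] pointing down, gripper open.
Joint ranges: [-3.1, 3.1], [-0.76, 2.03], [0.27, 2.55], [-1.08, 4.22], [0.17, 2.65], [-2.57, 2.57]. Speed limits (rad/s): [2.79, 2.79, 3.14, 3.14, 3.14, 3.14].

## Interface

Orientations are given as [roll, pitch, yaw] about the fixed x, y, z axes, in that order (R = Rz(yaw) Ry(pitch) Rx(roll)).
In Python, from bench import robot gives the robot as it stands.
- The arm moves only by the tool move_arm, never from a script. Its argument "increments" is a list that holds one entry, the list of rows, each a list of 7 numbers: the opening, from 0 (shut) to 1 (fully open), then the shift along the tool's x, y, z as a fraction of full scale, then the turn, a rotation vector about the tool's x, y, z as a fraction of full scale. In form: [[[jaw, dx, dy, dz, rx, ry, rz], ...]]. A call has 1 to 8 rows; each row is the pose to reach, as a shift and turn from the pose commanded when the call began, along the tool's axes at that moment; what a row does not reach only later rows make up. Full scale, the value 1, is 0.1 m for a shift and pi/2 rad for a turn. A row lasts 1/12 s, in which the tool goes at most 41.7 mm and 7.16 degrees, less where a joint would pass 70% of its speed; a pose out of reach is approached as far as the arm can. A call with a number of a shift or a turn outside -1 to 1 is refused whole. A call with a gripper value outside its range is refused whole. The fingers move at their own pace and stop on an object; the grip force is fixed at half the most. Time passes only in rows, so rows that repeat a pose let the fingers close. It gives the time, the measured TCP pose, the force and the opening at its end, in the units of the state.
- robot.get_obs(): the state, without advancing time (a new reading comes with each control period).
- robot.snapshot(name): name is "scene" or "side" or "wrist"; returns (picture, depth): 420x560x3 uint8, red, green, blue; 420x560 float32, m along the optical axis (not along the pixel's ray), 0 where there is no reading.
- robot.camera_params(name): a dict with "mtx" (3x3 intrinsics, pixels), "R" (3x3) and "t" (3): a world point X has camera coordinates R X + t. Camera axes: x right, y down, z forward; pixel columns grow to the right and rows downward; lengths in m; the calibration is good to about 2 mm. A picture is of the moment at which its call begins: read the wrist's pose just before it. camera_params takes no time and is no camera call; for the wrist camera it gives the pose at the moment of the call.
- robot.close_job(): hands the job in, once; it reports no verdict.
The state is a dict: "time": time; "joint_positions": joint angles; "qvel": joint speeds; "joint_torque": joint torques, N m; "tool_pos": TCP position; "ee_rot": TCP orientation; "wrist_force": force on the tool from outside, world axes, zero at the start; "wrist_torque": the same for the moment, N m; "width": finger opening in m.
Only numpy, scipy, OpenCV 4.12 (cv2) and the standard library are available. Lean on these libraries where they do the work, as an engineer would, in place of code of your own. Each camera call takes 0.05 s, during which the arm holds its last target.

## Task

Get the cordless work light ready for work on the wiper arm: pull the battery pack up out of its charger and plug it fully home, flush, in the socket in the light's base. Turn and tilt the lamp head so that the middle of its beam falls on the hub (the thick round end) of the wiper arm where it lies, and rock the switch on the base over to on. Do not shift the wiper arm, and leave the jar, funnel, jug and tyre gauge standing or lying where they are.

Things in the scene. Friction and masses are not known exactly. Their poses are not given: they have to be found in the camera images.
- lamp: Work light base, bolted down: grey block 60 mm high, flat top, x = -215 to +65, y = -55 to +55 mm. Origin on the bench under the swivel axis; x = straight ahead of the light, z up. On top along y = 0, front to rear: turret with yoke (176 mm wide) and head at x = 0, battery socket at x = -125, rocker switch at x = -185 mm. Bolting straps 4 mm thick reach y = +-78 mm.
- lamp_socket (a point): Centre of the battery socket's mouth in the base's flat top, 60 mm above the bench; axes as the lamp's. Straight well 46 mm deep, 40.5 (x) x 32.5 mm (y), key slot 14 mm wide and 6.5 mm deep in its +x side (to the turret). It takes the pack's stem one way only, pack x along lamp x, 1.25 mm play a side. Seated, the block rests on the flat top and the pack's origin is here; no latch.
- lamp_swivel (a joint): Turn of the yoke and head about the vertical through the lamp's origin, rad; 0 = facing lamp x, positive = anticlockwise from above; range -1.4 to 1.4. Stiff (0.15 N m): stays where it is left.
- lamp_tilt (a joint): Tilt of the head about the yoke's level cross axis, which crosses the swivel axis 135 mm above the bench, rad; 0 = beam level, positive = beam down; range -0.8 to 1.0. Stiff (0.2 N m) and balanced: stays where it is left.
- lamp_lens (a point): Centre of the white lens on the front of the lamp head (aluminium box 132 wide x 90 high x about 45 mm deep, fins behind, between the yoke's arms). x = beam direction, y left, z up in the head. The beam's line also passes through the crossing of the swivel and tilt axes, 22 mm behind this point.
- lamp_handle (a point): Middle of the head's carrying handle: a round black bar 14 mm thick along the head's y, straight for 100 mm, 85 mm above the tilt axis in the head's z and 40 mm clear (to its centre) of the housing's top. Axes as the head. At tilt 0 it is on the swivel axis, 220 mm above the bench.
- lamp_switch (a joint): Rocker switch on the base, rad: 0 = off (as found), 0.5 = fully on. Black paddle 24 mm (lamp x) x 46 mm (lamp y), rocking about an axis along lamp x; at off the end at lamp +y stands up, and pressing that end down switches on. Takes about 3 N; stays where it is left.
- lamp_switch_end (a point): Point to press, on top of the rocker's paddle, 18 mm from its axis towards lamp +y. At off it is 74 mm above the bench; fully on it has come down 9 mm. Turns with the paddle.
- pack: Battery pack, 0.3 kg: black block 62 (x) x 50 (y) x 48 mm high, sides upright to 36 mm; origin mid underside, z up. Below it a grey stem 38 (x) x 30 (y) mm, 40 long, last 10 mm tapering by 4 mm a side; key rib 10 wide, 5 proud, 28 mm long on its +x face. A grey thumb ledge, 7 mm proud, marks the block's +x end. Starts fully plugged in the charger; lifts straight out.
- charger: Charger, fixed: grey block 96 mm wide (y), 58 mm high from x = -50 to +55 mm, then a step 40 mm high to x = 75 mm; origin on the bench under the middle of its well, which is like the lamp's. x as the pack's x when the pack is in it.
- wiper_hub (a point): Where the beam must fall: middle of the hub of the chrome wiper arm, 14 mm above the bench. The hub is the thick round end, 34 mm across, 28 mm high, dark nut on top. x points along the arm.
- wiper: The chrome wiper arm, loose on the bench; origin on the bench under the hub, x along the arm, which thins to a small hook at x = 240 mm.
- jar: Glass jar with steel lid, 76 mm wide, 95 mm high, standing; origin under its middle. Bystander.
- funnel: White plastic funnel standing on its mouth, 124 mm wide, 135 mm high; origin under its middle. Bystander.
- jug: Empty green plastic jug with white cap, 95 x 150 mm, 220 mm high, light (0.18 kg); origin under its middle. Bystander.
- gauge: Steel pencil tyre gauge lying down, 142 mm long, 16 mm thick at its head; origin on the bench under its middle, x along it. Bystander.
Not all that is in view belongs to the job. Leave any orange, pink or red look-alike of the pack alone.

How it is judged:
By the outcome, as a careful person would: the job done as asked, in the order asked, and still so for the second after the job is handed in, with the robot touching nothing.
It also fails if it takes over 56 s, if anything falls off the work surface, if the arm or the gripper's body presses on something with over 40 N, if the wrist force passes 120 N, or if a joint passes its speed limit or range.

## Working session

There is one attempt and no reset: what is moved stays moved. The work goes in short steps, Python scripts to look and compute and a tool call to move; the robot and the scene stay as the last step left them, time stands still between calls to the robot, and variables do not carry over. Pictures are saved under pics/ and viewed, and the job is handed in when it is done.

Besides the shell and the picture viewer there is one more tool, called after "Call:" as name([rows], argument=value, ...), one row to a line, values as JSON. move_arm: Moves the arm, as the interface text tells. Its arguments: {"type":"object","properties":{"increments":{"type":"array","items":{"type":"array","items":{"type":"array","items":{"type":"number","minimum":-1,"maximum":1}}}}},"required":["increments"]}

```bash
mkdir -p pics; ls
cat > h.py <<'E'
import numpy as np, cv2
from bench import robot
from scipy.spatial.transform import Rotation as Ro
def snap(name,fn):
    p=robot.camera_params(name); im,d=robot.snapshot(name)
    cv2.imwrite(f'pics/{fn}.png',im[:,:,::-1]); np.savez(f'pics/{fn}.npz',im=im,d=d,K=p['mtx'],R=p['R'],t=p['t'])
    return im,d,p
def load(fn):
    return np.load(f'pics/{fn}.npz')
def px2w(z,u,v,d=None):
    d=z['d'][int(round(v)),int(round(u))] if d is None else d
    c=np.linalg.inv(z['K'])@np.array([u,v,1.])*d
    return z['R'].T@(c-z['t'])
def ray(z,u,v,h):
    c=np.linalg.inv(z['K'])@np.array([u,v,1.]); dr=z['R'].T@c; o=-z['R'].T@z['t']
    return o+dr*(h-o[2])/dr[2]
def proj(z,X):
    c=z['R']@np.array(X)+z['t']; q=z['K']@c; return q[:2]/q[2]
def cloud(z):
    d=z['d'];v,u=np.mgrid[0:d.shape[0],0:d.shape[1]]
    c=np.stack([u,v,np.ones_like(u)],-1)@np.linalg.inv(z['K']).T*d[...,None]
    return (c-z['t'])@z['R']
def crop(fn,x0,y0,x1,y1,s,out):
    im=cv2.imread(f'pics/{fn}.png')[y0:y1,x0:x1]; cv2.imwrite(f'pics/{out}.png',cv2.resize(im,None,fx=s,fy=s,interpolation=cv2.INTER_CUBIC))
E
python3 - <<'E'
from h import *
for n in ['scene','side','wrist']: snap(n,n+'0'); 
o=robot.get_obs(); print(o, robot.tcp_to_tips)
for n in ['scene','side']:
    p=robot.camera_params(n); print(n,-p['R'].T@p['t'])
E
```

```text
pics
{'time': 0.15, 'joint_positions': array([ 1.13488548e+00,  8.77963929e-02,  1.37184322e+00,  1.36925416e-05,
        1.68362367e+00, -1.03108704e-01]), 'qvel': array([ 0.00179264, -0.00091344, -0.00504561,  0.00167239, -0.00078454,
       -0.00065942]), 'joint_torque': array([ 1.84791716e-03, -3.40641475e+01, -3.02794254e+01,  7.19702756e-02,
        3.04832496e-02, -1.35844962e-04]), 'tool_pos': array([0.17965547, 0.51974979, 0.40379909]), 'ee_rot': array([-3.13993230e+00, -1.85487033e-04,  2.80879189e+00]), 'wrist_force': array([-0.14726721,  0.42341921,  0.07367442]), 'wrist_torque': array([ 0.0151701 , -0.0028492 , -0.00187151]), 'width': 0.0936175702920141} 0.1992
scene [ 1.24212268 -0.05125975  1.16608612]
side [ 0.16801534 -0.80367487  1.10644876]
```

```bash
ls pics
```

```text
scene0.npz
scene0.png
side0.npz
side0.png
wrist0.npz
wrist0.png
```

View pics/scene0.png

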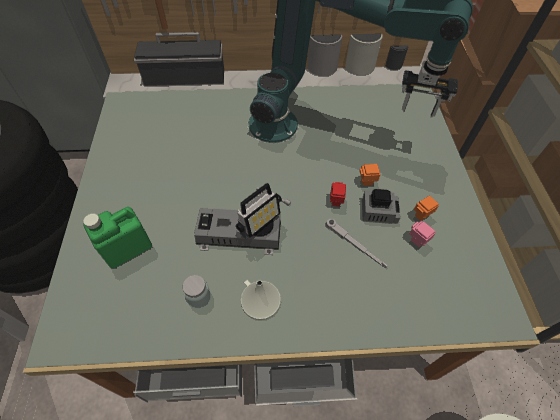

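View pics/side0.png

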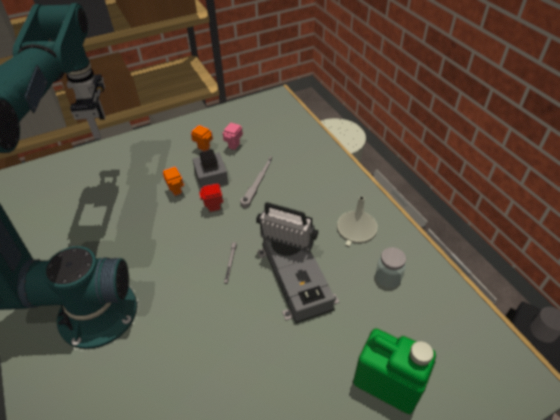

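View pics/wrist0.png

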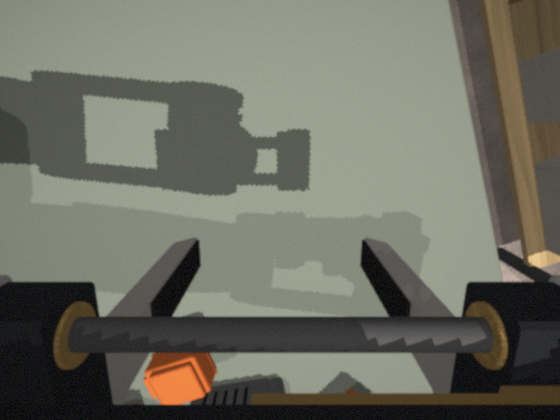

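The scene view shows the lamp at about (240,225), the charger with the black pack at (381,203) and the wiper hub at about (330,224). Four coloured decoys stand around the charger. The gauge lies behind the lamp head, and the jug, jar and funnel are to the left and in front. I'll enlarge these areas.

Run:
```python
from h import *
crop('scene0',180,170,300,260,6,'c1'); crop('scene0',320,150,450,260,6,'c2'); crop('side0',160,110,345,325,2.75,'c3')
z=load('scene0')
for n,u,v in [('hub',330,224),('packtop',381,196),('charger',380,212),('swtop',205,221),('socket',223,222),('jar',195,283),('bench',300,300),('jugcap',92,220)]:
    print(n,px2w(z,u,v).round(4))
```

```text
hub [0.5268 0.1778 0.0254]
packtop [0.4765 0.3487 0.11  ]
charger [0.5078 0.3504 0.0592]
swtop [ 0.5199 -0.2495  0.0667]
socket [ 0.5104 -0.1922  0.0414]
jar [ 0.757  -0.2623  0.0966]
bench [ 0.7873  0.0518 -0.0021]
jugcap [ 0.6014 -0.5467  0.2207]
```

View pics/c1.png

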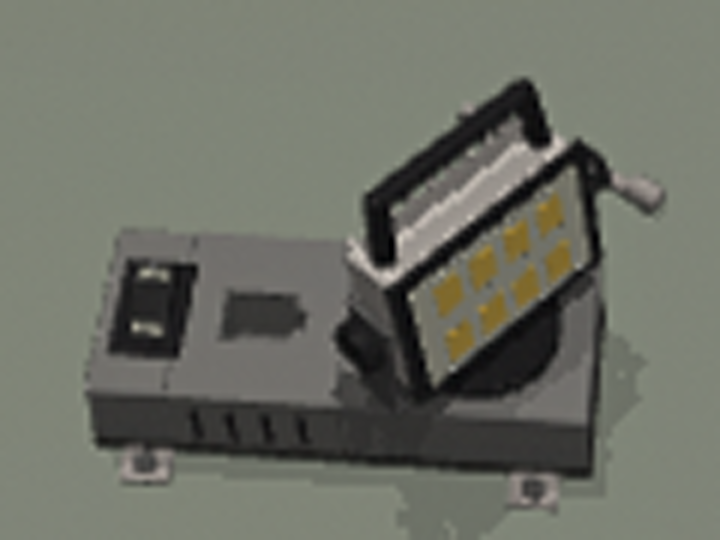

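View pics/c2.png

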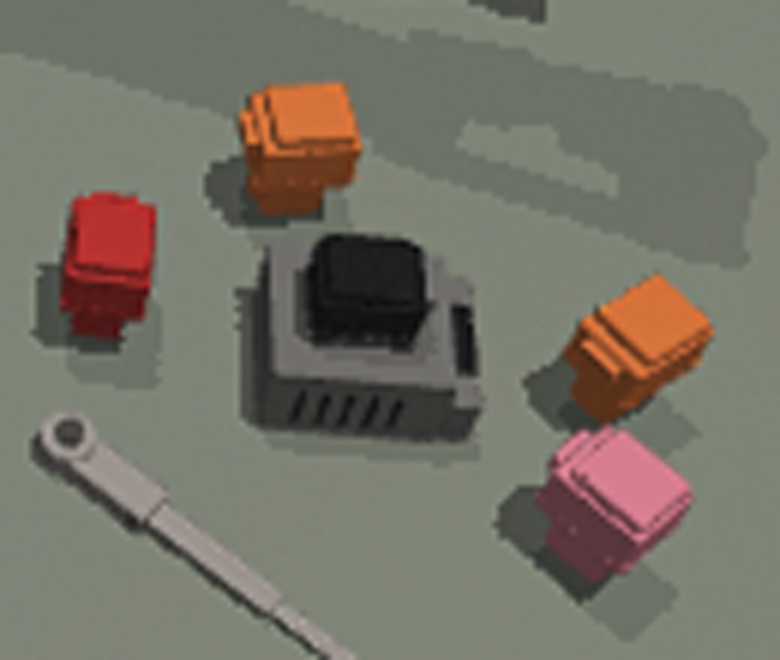

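View pics/c3.png

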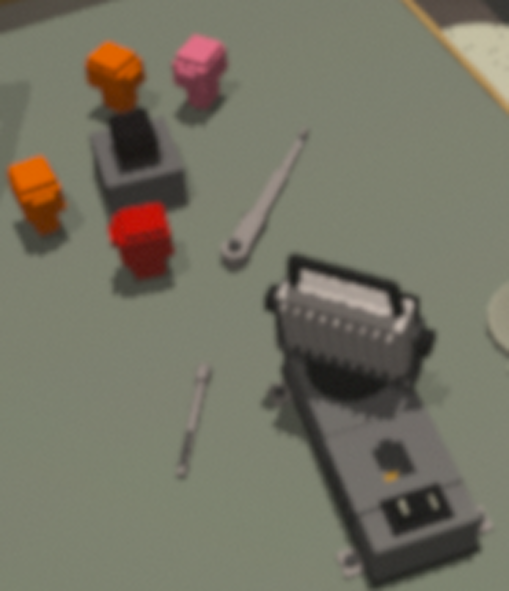

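Run:
```python
from h import *
z=load('wrist0'); o=robot.get_obs()
T=Ro.from_euler('xyz',o['ee_rot']).as_matrix()
C=-z['R'].T@z['t']; print('cam in tool',(T.T@(C-o['tool_pos'])).round(4)); print('cam axes in tool',(T.T@z['R'].T).round(3)); print(z['K'])
def fit(P,zlo,zhi,x0,x1,y0,y1):
    m=(P[...,2]>zlo)&(P[...,2]<zhi)&(P[...,0]>x0)&(P[...,0]<x1)&(P[...,1]>y0)&(P[...,1]<y1)
    q=P[m][:,:2].astype(np.float32); r=cv2.minAreaRect(q*1000); return len(q),r,np.median(P[m][:,2])
for n in ['scene0','side0']:
    P=cloud(load(n))
    print(n,'lampTop',fit(P,.055,.0645,.40,.62,-.32,.06))
    print(n,'packTop',fit(P,.103,.115,.40,.58,.29,.43))
    print(n,'chTop',fit(P,.053,.063,.40,.58,.26,.43))
    print(n,'hub',fit(P,.018,.033,.45,.6,.13,.23))
```

```text
cam in tool [ 0.0719 -0.0003  0.0184]
cam axes in tool [[ 0.    -0.968 -0.25 ]
 [ 1.     0.    -0.   ]
 [ 0.    -0.25   0.968]]
[[328.32476679   0.         280.07689932]
 [  0.         328.32476679 209.09365831]
 [  0.           0.           1.        ]]
scene0 lampTop (1183, ((531.6124267578125, -141.28846740722656), (279.6190490722656, 114.2542724609375), 82.18328094482422), np.float64(0.060566289291297065))
scene0 packTop (149, ((467.15826416015625, 354.8239440917969), (53.842491149902344, 45.41563034057617), 80.21755981445312), np.float64(0.10716292322988724))
scene0 chTop (350, ((466.5532531738281, 357.142578125), (106.12576293945312, 99.25820922851562), 82.2597885131836), np.float64(0.058801302437590554))
scene0 hub (124, ((537.1580810546875, 197.4631805419922), (80.9320297241211, 30.003644943237305), 40.13005447387695), np.float64(0.02174276579849316))
side0 lampTop (1969, ((533.48291015625, -156.432861328125), (258.4084777832031, 111.56333923339844), 82.63904571533203), np.float64(0.0605599249201929))
side0 packTop (124, ((468.7177734375, 348.7904357910156), (50.87416076660156, 44.647735595703125), 82.35245513916016), np.float64(0.10599032255853436))
side0 chTop (356, ((469.7221984863281, 355.322998046875), (113.6641845703125, 96.4195327758789), 81.3453369140625), np.float64(0.05817660973584986))
side0 hub (99, ((538.1944580078125, 194.89389038085938), (84.78533172607422, 32.76356887817383), 45.666934967041016), np.float64(0.0220477717569812))
```

```bash
cat >> h.py <<'E'
def Rdown(b): # tool down, tool x bearing b deg
    b=np.radians(b); x=np.array([np.cos(b),np.sin(b),0]); zz=np.array([0,0,-1.]); return np.stack([x,np.cross(zz,x),zz],1)
def delta(pos,R,o=None,quiet=False):
    o=o or robot.get_obs(); T=Ro.from_euler('xyz',o['ee_rot']).as_matrix()
    s=T.T@(np.array(pos)-o['tool_pos'])/0.1; r=Ro.from_matrix(T.T@R).as_rotvec()/(np.pi/2)
    if not quiet: print('shift',s.round(3),'turn',r.round(4),'rows>=',np.linalg.norm(s)*.1/.0417,np.linalg.norm(r)*90/7.16)
    return s,r
def st():
    o=robot.get_obs(); T=Ro.from_euler('xyz',o['ee_rot']).as_matrix()
    print('t',round(o['time'],2),'tcp',o['tool_pos'].round(4),'b',np.degrees(np.arctan2(T[1,0],T[0,0])).round(2),'zax',T[:,2].round(3),'F',o['wrist_force'].round(1),'M',o['wrist_torque'].round(2),'w',round(o['width'],4),'q',o['joint_positions'].round(2)); return o
E
python3 -c "
from h import *
delta([.468,.352,.37],Rdown(82))"
```

```text
shift [-3.273 -0.643  0.338] turn [-1.00e-03  6.00e-04  8.77e-01] rows>= 8.040726182346543 11.024019296018233
```

Call:
move_arm([
  [[1,-1,-0.2,0.1,0,0,0.24],[1,-1,-0.2,0.1,0,0,0.24],[1,-1,-0.2,0.1,0,0,0.24]],
])

```text
time: 0.4
tool_pos: [0.2699, 0.4666, 0.3936]
ee_rot: [-3.14, 0.002, 2.426]
wrist_force: [0.1, 0.6, 0.3]
width: 0.094
```

```bash
python3 -c "
from h import *
st();delta([.468,.352,.37],Rdown(82))"
```

```text
t 0.4 tcp [0.2699 0.4666 0.3936] b 139.0 zax [ 0.001 -0.003 -1.   ] F [0.1 0.6 0.3] M [-0.03  0.02  0.  ] w 0.094 q [ 0.94  0.07  1.42 -0.    1.66  0.09]
shift [-2.247  0.435  0.241] turn [0.     0.0018 0.6333] rows>= 5.517811500672763 7.961024742201017
```

Call:
move_arm([
  [[1,-1,0.2,0.1,0,0,0.24],[1,-1,0.2,0.1,0,0,0.24],[1,-1,0.2,0.1,0,0,0.24]],
])

```text
time: 0.65
tool_pos: [0.3596, 0.4162, 0.3835]
ee_rot: [-3.141, 0.002, 2.049]
wrist_force: [-0.6, -0.2, -1.0]
width: 0.094
```

```bash
python3 -c "
from h import *
delta([.468,.352,.37],Rdown(82))"
```

```text
shift [-1.068  0.667  0.137] turn [1.000e-04 1.600e-03 3.935e-01] rows>= 3.0379615893974985 4.946894047903776
```

Call:
move_arm([
  [[1,-1,0.65,0.14,0,0,0.394],[1,-1,0.65,0.14,0,0,0.394],[1,-1,0.65,0.14,0,0,0.394],[1,-1,0.65,0.14,0,0,0.394],[1,-1,0.65,0.14,0,0,0.394],[1,-1,0.65,0.14,0,0,0.394]],
])

```text
time: 1.15
tool_pos: [0.4618, 0.3599, 0.3698]
ee_rot: [-3.14, 0.001, 1.436]
wrist_force: [0.2, 1.1, 0.1]
width: 0.0942
```

```bash
python3 -c "
from h import *
st();snap('wrist','w1');st()"
```

```text
t 1.15 tcp [0.4618 0.3599 0.3698] b 82.29 zax [-0.001 -0.001 -1.   ] F [0.2 1.1 0.1] M [-0.07  0.05  0.02] w 0.0942 q [0.57 0.18 1.34 0.   1.63 0.7 ]
t 1.2 tcp [0.4613 0.3603 0.3701] b 82.6 zax [-0.001 -0.    -1.   ] F [ 0.1  0.5 -0.6] M [-0.05  0.03  0.01] w 0.0943 q [0.57 0.17 1.34 0.   1.63 0.7 ]
```

View pics/w1.png

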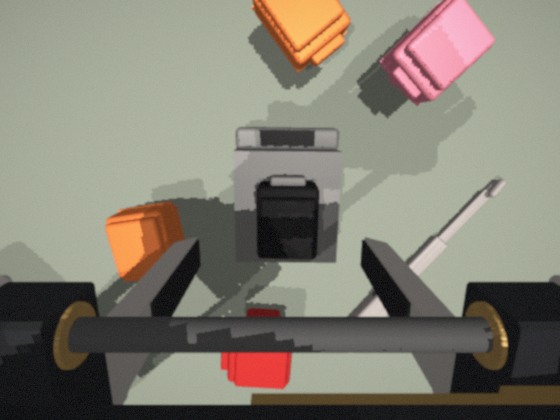

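The pack sits in the charger at about (287,222), with its ledge towards the top of the image (charger +x). I'll fit the edges.

Run:
```python
from h import *
crop('w1',220,115,355,275,5,'c4')
z=load('w1');P=cloud(z)
def fit(zlo,zhi):
    m=(P[...,2]>zlo)&(P[...,2]<zhi); m[275:]=0; m[:110]=0; m[:,:225]=0;m[:,350:]=0
    q=P[m][:,:2].astype(np.float32); r=cv2.minAreaRect(q*1000); return len(q),r,np.median(P[m][:,2])
print(fit(.098,.12),fit(.052,.064),fit(.035,.064))
```

```text
(4189, ((466.8025207519531, 353.7490234375), (59.5963134765625, 48.81431579589844), 82.32837677001953), np.float64(0.10739918539872753)) (6672, ((467.3160400390625, 355.3694763183594), (105.39028930664062, 96.27317810058594), 81.72504425048828), np.float64(0.0597750313643815)) (9018, ((468.82330322265625, 365.1544494628906), (125.01399230957031, 96.40923309326172), 81.95323944091797), np.float64(0.05946769174601397))
```

View pics/c4.png

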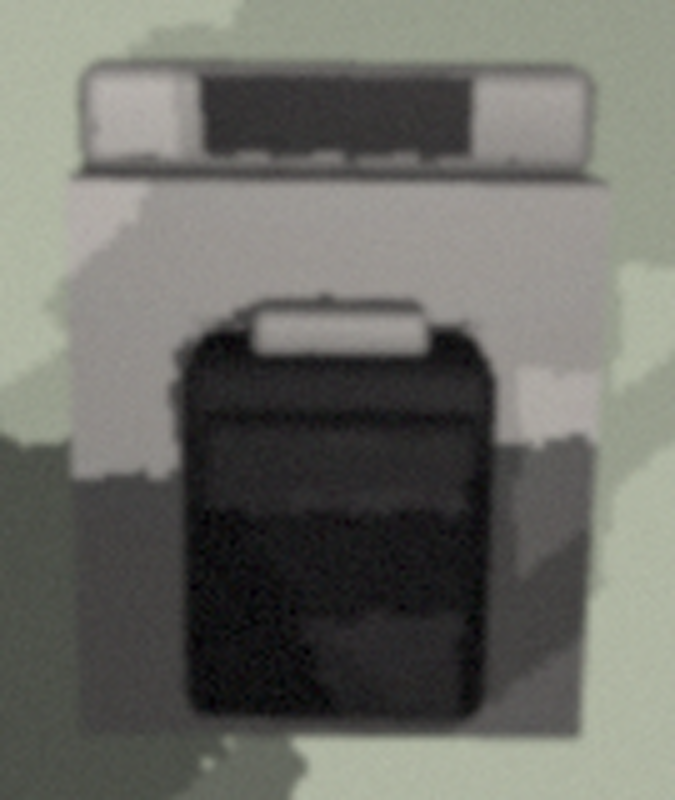

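```bash
python3 -c "
from h import *
delta([.467,.353,.277],Rdown(82))"
```

```text
shift [-0.064  0.067  0.931] turn [-0.0006  0.0004  0.0066] rows>= 2.2430777792926135 0.0838028973326004
```

Call:
move_arm([
  [[1,-0.065,0.067,0.4,0,0,0.007],[1,-0.065,0.067,0.75,0,0,0.007],[1,-0.065,0.067,0.93,0,0,0.007],[1,-0.065,0.067,0.93,0,0,0.007]],
])

```text
time: 1.53
tool_pos: [0.4648, 0.3526, 0.2716]
ee_rot: [-3.133, 0.007, 1.433]
wrist_force: [-0.7, -0.7, -0.3]
width: 0.0939
```

```bash
python3 -c "
from h import *
st();delta([.467,.353,.262],Rdown(82))"
```

```text
t 1.53 tcp [0.4648 0.3526 0.2716] b 82.08 zax [-0.01  -0.006 -1.   ] F [-0.7 -0.7 -0.3] M [-0.06  0.05 -0.  ] w 0.0939 q [ 0.55  0.23  1.48 -0.    1.45  0.69]
shift [0.008 0.022 0.096] turn [-0.0056  0.0046  0.0009] rows>= 0.2374016784242494 0.09183998302741839
```

Call:
move_arm([
  [[1,0,0.015,0.1,0,0,0],[1,0,0.015,0.1,0,0,0],[1,0,0.015,0.1,0,0,0]],
])

```text
time: 1.78
tool_pos: [0.4685, 0.3535, 0.2692]
ee_rot: [3.14, -0.002, 1.43]
wrist_force: [-0.2, 0.2, 0.3]
width: 0.0939
```

```bash
python3 -c "
from h import *
st();delta([.467,.353,.262],Rdown(82))"
```

```text
t 1.78 tcp [0.4685 0.3535 0.2692] b 81.94 zax [ 0.002  0.001 -1.   ] F [-0.2  0.2  0.3] M [-0.05  0.04 -0.03] w 0.0939 q [0.55 0.23 1.48 0.   1.43 0.69]
shift [-0.007 -0.014  0.072] turn [ 0.0012 -0.001  -0.0006] rows>= 0.17571969012211694 0.021534090209408763
```

Call:
move_arm([
  [[1,-0.005,-0.014,0.072,0,0,0],[0,-0.005,-0.014,0.072,0,0,0],[0,-0.005,-0.014,0.072,0,0,0],[0,-0.005,-0.014,0.072,0,0,0],[0,-0.005,-0.014,0.072,0,0,0],[0,-0.005,-0.014,0.072,0,0,0]],
])

```text
time: 2.28
tool_pos: [0.4669, 0.3528, 0.2609]
ee_rot: [3.141, -0.001, 1.429]
wrist_force: [0.2, 0.1, -0.6]
width: 0.0645
```

```bash
python3 -c "
from h import *
st();delta([.467,.353,.37],Rdown(82))"
```

```text
t 2.28 tcp [0.4669 0.3528 0.2609] b 81.87 zax [ 0.001  0.    -1.   ] F [ 0.2  0.1 -0.6] M [-0.08  0.08  0.04] w 0.0645 q [0.55 0.23 1.49 0.   1.41 0.69]
shift [ 0.003  0.002 -1.091] turn [ 0.0003 -0.0003 -0.0014] rows>= 2.6169708650700003 0.018686323156755263
```

Still closing.

Call:
move_arm([
  [[0,0,0,0,0,0,0],[0,0,0,0,0,0,0],[0,0,0,0,0,0,0],[0,0,0,0,0,0,0]],
])

```text
time: 2.62
tool_pos: [0.4667, 0.3528, 0.2606]
ee_rot: [-3.141, -0.0, 1.429]
wrist_force: [-1.2, -0.1, 1.8]
width: 0.0497
```

```bash
python3 -c "
from h import *
st()"
```

```text
t 2.62 tcp [0.4667 0.3528 0.2606] b 81.87 zax [-0.  0. -1.] F [-1.2 -0.1  1.8] M [-0.07  0.24 -0.02] w 0.0497 q [0.55 0.23 1.49 0.   1.41 0.69]
```

Call:
move_arm([
  [[0,0,0,-0.05,0,0,0],[0,0,0,-0.15,0,0,0],[0,0,0,-0.35,0,0,0],[0,0,0,-0.6,0,0,0],[0,0,0,-0.85,0,0,0],[0,0,0,-1,0,0,0]],
])

```text
time: 3.12
tool_pos: [0.467, 0.3528, 0.3638]
ee_rot: [3.139, -0.002, 1.429]
wrist_force: [0.4, 0.2, -3.2]
width: 0.0499
```

```bash
python3 -c "
from h import *
st()"
```

```text
t 3.12 tcp [0.467  0.3528 0.3638] b 81.87 zax [ 0.003  0.002 -1.   ] F [ 0.4  0.2 -3.2] M [-0.02  0.03 -0.  ] w 0.0499 q [ 0.55  0.18  1.35 -0.    1.61  0.69]
```

```bash
python3 -c "
from h import *
delta([.40,.12,.40],Rdown(82)); delta([.39,-.17,.40],Rdown(82))
z=load('scene0');P=cloud(z);m=(P[...,2]>.19)&(P[...,2]<.26)&(P[...,1]>-.2)&(P[...,1]<.05)&(P[...,0]>.4)&(P[...,0]<.7)
q=P[m];print(q.min(0),q.max(0),np.percentile(q[:,2],[1,50,99]))
z=load('side0');P=cloud(z);m=(P[...,2]>.19)&(P[...,2]<.26)&(P[...,1]>-.2)&(P[...,1]<.05)&(P[...,0]>.4)&(P[...,0]<.7)
q=P[m];print(q.min(0),q.max(0),np.percentile(q[:,2],[1,50,99]),len(q))"
```

```text
shift [-2.399 -0.332 -0.368] turn [ 0.0019 -0.0014 -0.0015] rows>= 5.87381242227143 0.03502171403129743
shift [-5.284 -0.021 -0.374] turn [ 0.0019 -0.0014 -0.0015] rows>= 12.702335401970734 0.03502171403129743
[ 0.49319509 -0.12084659  0.19035374] [ 0.57725495 -0.02567452  0.23093863] [0.19215783 0.22348493 0.23003904]
[ 0.49412961 -0.12434296  0.19071274] [ 0.57772957 -0.03231538  0.22936135] [0.19173565 0.22240698 0.22858675] 280
```

Call:
move_arm([
  [[0,-0.3,-0.05,-0.1,0,0,0],[0,-0.65,-0.1,-0.25,0,0,0],[0,-1,-0.2,-0.37,0,0,0],[0,-1,-0.2,-0.37,0,0,0]],
])

```text
time: 3.45
tool_pos: [0.4312, 0.2528, 0.4012]
ee_rot: [3.138, 0.001, 1.425]
wrist_force: [0.8, 0.6, -3.8]
width: 0.0496
```

Call:
move_arm([
  [[0,-0.4,-0.15,0,0,0,0],[0,-0.8,-0.3,0,0,0,0],[0,-1,-0.35,0,0,0,0]],
])

```text
time: 3.7
tool_pos: [0.3822, 0.1606, 0.3972]
ee_rot: [-3.14, 0.002, 1.428]
wrist_force: [-0.2, 0.4, -4.0]
width: 0.0501
```

Call:
move_arm([
  [[0,-0.4,0,0,0,0,0],[0,-0.8,0,0,0,0,0],[0,-1,0,0,0,0,0]],
])

```text
time: 3.95
tool_pos: [0.3687, 0.0611, 0.3978]
ee_rot: [3.141, 0.002, 1.427]
wrist_force: [0.2, 0.9, -3.5]
width: 0.0497
```

Call:
move_arm([
  [[0,-0.4,0,0,0,0,0],[0,-0.8,0,0,0,0,0],[0,-1,0,0,0,0,0]],
])

```text
time: 4.2
tool_pos: [0.3547, -0.0381, 0.3978]
ee_rot: [3.141, 0.002, 1.426]
wrist_force: [1.1, -0.3, -4.1]
width: 0.0497
```

```bash
python3 -c "
from h import *
st(); delta([.39,-.17,.40],Rdown(82))"
```

```text
t 4.2 tcp [ 0.3547 -0.0381  0.3978] b 81.69 zax [ 0.    -0.002 -1.   ] F [ 1.1 -0.3 -4.1] M [-0.07  0.   -0.01] w 0.0497 q [-0.27 -0.36  1.78 -0.    1.72 -0.12]
shift [-1.254  0.54  -0.019] turn [ 0.0004  0.0015 -0.0034] rows>= 3.274464652359517 0.047086343873798495
```

Call:
move_arm([
  [[0,-0.4,0.2,0,0,0,0],[0,-0.8,0.3,0,0,0,0],[0,-1,0.4,0,0,0,-0.003],[0,-1,0.4,0,0,0,-0.003],[0,-1,0.4,0,0,0,-0.003],[0,-1,0.4,0,0,0,-0.003]],
])

```text
time: 4.7
tool_pos: [0.3811, -0.1397, 0.3973]
ee_rot: [-3.141, -0.001, 1.433]
wrist_force: [0.3, 0.0, -3.8]
width: 0.0502
```

```bash
python3 -c "
from h import *
st();snap('wrist','w2');st()"
```

```text
t 4.7 tcp [ 0.3811 -0.1397  0.3973] b 82.13 zax [-0.001  0.001 -1.   ] F [ 0.3  0.  -3.8] M [-0.05  0.12  0.02] w 0.0502 q [-0.49 -0.24  1.69  0.    1.69 -0.35]
t 4.75 tcp [ 0.3811 -0.1393  0.3975] b 82.19 zax [-0.     0.001 -1.   ] F [ 0.1 -0.4 -3.1] M [-0.11 -0.01 -0.01] w 0.05 q [-0.49 -0.24  1.69  0.    1.69 -0.35]
```

View pics/w2.png

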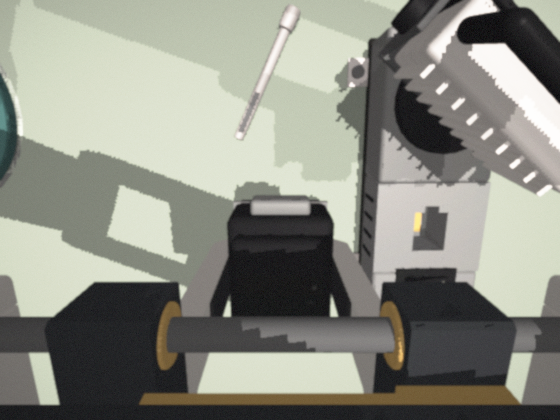

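The socket mouth is at about (431,229) with the key slot upward, towards the turret. The pack hangs in the grip with its ledge up, so the keying agrees. I'll enlarge it for its corners.

Run:
```python
from h import *
crop('w2',350,160,500,300,5,'c5')
z=load('w2');P=cloud(z)
m=(P[...,2]>.055)&(P[...,2]<.065)&(P[...,0]>.4)
m[310:]=0; q=P[m]; print(np.median(q[:,2]),len(q))
cv2.imwrite('pics/m5.png',m.astype(np.uint8)*255)
```

```text
0.06173465094757214 14447
```

View pics/c5.png

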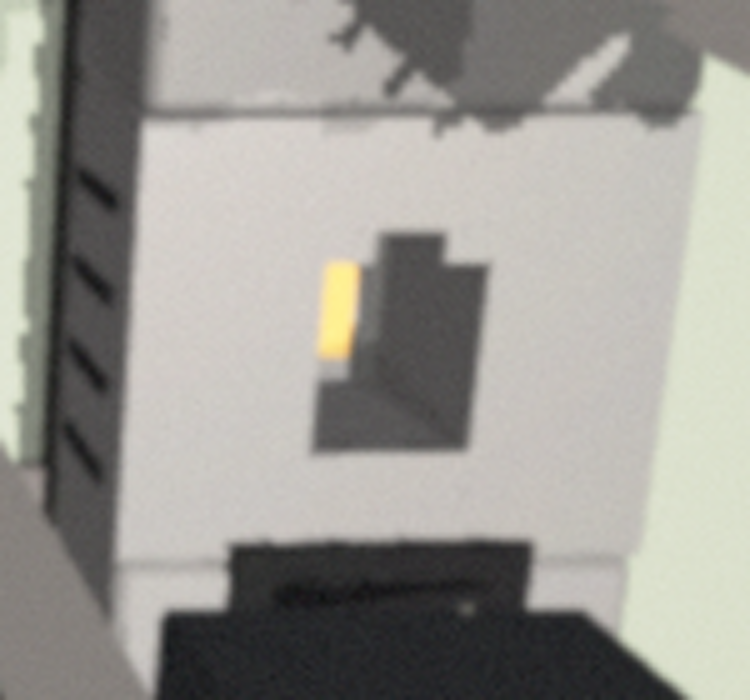

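View pics/m5.png

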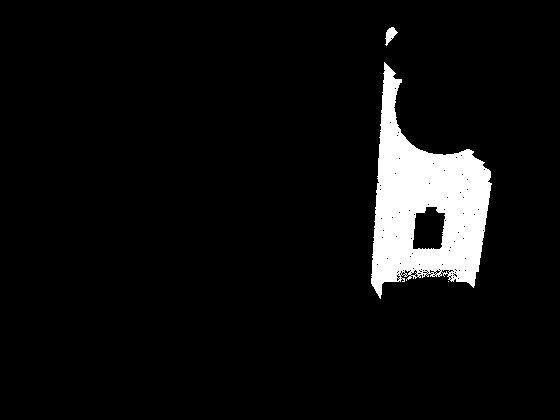

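Run:
```python
from h import *
z=load('w2'); P=cloud(z)
c=np.array([[322,262],[489,265],[466,452],[311,453]]); px=(c+.5)/5-.5+[350,160]
for h in (.06,.0617):
    W=np.array([ray(z,u,v,h) for u,v in px]); print(W.round(4)); print('c',W.mean(0).round(4), 'sides',[np.linalg.norm(W[i]-W[(i+1)%4]).round(4) for i in range(4)])
    print('ang',np.degrees(np.arctan2(*(W[0]-W[3])[[1,0]])),np.degrees(np.arctan2(*(W[1]-W[2])[[1,0]])))
# base edges from mask
m=(P[...,2]>.055)&(P[...,2]<.066)&(P[...,0]>.4); m[262:]=0;m[:185]=0
L=[];Rr=[]
for v in range(186,262,3):
    u=np.where(m[v])[0]; L.append(P[v,u[0],:2]);Rr.append(P[v,u[-1],:2])
for A in (L,Rr):
    l=cv2.fitLine(np.array(A,np.float32),cv2.DIST_HUBER,0,1e-4,1e-4).ravel(); print(np.degrees(np.arctan2(l[1],l[0])),l[2:])
```

```text
[[ 0.513  -0.171   0.06  ]
 [ 0.5463 -0.1762  0.06  ]
 [ 0.5411 -0.216   0.06  ]
 [ 0.5093 -0.2119  0.06  ]]
c [ 0.5274 -0.1938  0.06  ] sides [np.float64(0.0337), np.float64(0.0401), np.float64(0.0321), np.float64(0.041)]
ang 84.77149252343847 82.60574752148489
[[ 0.5124 -0.1705  0.0617]
 [ 0.5454 -0.1756  0.0617]
 [ 0.5403 -0.2152  0.0617]
 [ 0.5086 -0.2111  0.0617]]
c [ 0.5267 -0.1931  0.0617] sides [np.float64(0.0335), np.float64(0.0399), np.float64(0.0319), np.float64(0.0408)]
ang 84.77149252343834 82.60574752148509
83.05209 [ 0.4748812  -0.16874003]
82.70624 [ 0.5828238  -0.18986632]
```

Run:
```python
from h import *
b=np.radians(82.8);d=np.array([np.cos(b),np.sin(b)]);n=np.array([-d[1],d[0]]);S=np.array([.527,-.1935])
org=S+.125*d; print('lamp origin',org)
for f in ['scene0','side0','w2']:
    P=cloud(load(f)).reshape(-1,3); P=P[(abs(P[:,0]-.54)<.15)&(abs(P[:,1]+.07)<.15)&(P[:,2]>.085)]
    if f=='w2': P=P[P[:,0]>.47]
    X=(P[:,:2]-org)@d; Y=(P[:,:2]-org)@n
    for lo,hi in [(.09,.12),(.12,.15),(.15,.175),(.175,.2),(.2,.25)]:
        m=(P[:,2]>lo)&(P[:,2]<hi)&(abs(X)<.12)
        if m.sum()>5:
            q=np.percentile(X[m],[0.5,99.5]); i=np.argmin(np.where(m,X,9)); print(f,lo,hi,m.sum(),'X',q.round(3),'Y',np.percentile(Y[m],[.5,99.5]).round(3),'at y',Y[i].round(3),X[i].round(3))
delta([.5265,-.1932,.40],Rdown(82.7))
```

```text
lamp origin [ 0.54266665 -0.06948566]
scene0 0.09 0.12 206 X [-0.051  0.066] Y [-0.067  0.035] at y -0.049 -0.055
scene0 0.12 0.15 305 X [-0.062  0.068] Y [-0.071  0.062] at y -0.056 -0.064
scene0 0.15 0.175 279 X [-0.058  0.061] Y [-0.065  0.063] at y -0.018 -0.059
scene0 0.175 0.2 486 X [-0.057  0.058] Y [-0.057  0.055] at y -0.029 -0.06
scene0 0.2 0.25 191 X [-0.048  0.033] Y [-0.035  0.052] at y -0.029 -0.048
side0 0.09 0.12 274 X [-0.061  0.044] Y [-0.063  0.064] at y -0.047 -0.062
side0 0.12 0.15 379 X [-0.068  0.059] Y [-0.074  0.071] at y -0.058 -0.069
side0 0.15 0.175 372 X [-0.064  0.058] Y [-0.065  0.064] at y -0.029 -0.065
side0 0.175 0.2 540 X [-0.061  0.036] Y [-0.059  0.06 ] at y -0.03 -0.064
side0 0.2 0.25 257 X [-0.051  0.027] Y [-0.039  0.052] at y -0.028 -0.052
w2 0.09 0.12 1229 X [-0.057  0.05 ] Y [-0.026  0.066] at y -0.023 -0.058
w2 0.12 0.15 2800 X [-0.06   0.058] Y [-0.022  0.074] at y -0.02 -0.061
w2 0.15 0.175 5170 X [-0.063  0.055] Y [-0.024  0.067] at y -0.019 -0.065
w2 0.175 0.2 10340 X [-0.053  0.045] Y [-0.02   0.064] at y -0.024 -0.059
w2 0.2 0.25 3984 X [-0.007  0.032] Y [0.023 0.054] at y 0.021 -0.01
shift [-0.336  1.514 -0.026] turn [-0.0002 -0.0005 -0.0056] rows>= 3.7191242776330293 0.07121238512656639
```

Call:
move_arm([
  [[0,-0.1,0.35,0,0,0,0],[0,-0.2,0.75,0,0,0,0],[0,-0.34,1,0,0,0,-0.006],[0,-0.34,1,0,0,0,-0.006]],
])

```text
time: 5.08
tool_pos: [0.4789, -0.1882, 0.3961]
ee_rot: [3.141, 0.001, 1.445]
wrist_force: [-0.1, 0.2, -3.8]
width: 0.0499
```

```bash
python3 -c "
from h import *
st();delta([.5265,-.1932,.33],Rdown(82.7))"
```

```text
t 5.08 tcp [ 0.4789 -0.1882  0.3961] b 82.79 zax [ 0.001 -0.001 -1.   ] F [-0.1  0.2 -3.8] M [-0.04  0.11 -0.01] w 0.0499 q [-0.48  0.01  1.47 -0.    1.66 -0.36]
shift [0.01  0.478 0.661] turn [0.0004 0.0004 0.001 ] rows>= 1.9561503492952195 0.015145903957222373
```

Call:
move_arm([
  [[0,0.01,0.25,0.2,0,0,0],[0,0.01,0.46,0.5,0,0,0],[0,0.01,0.47,0.66,0,0,0],[0,0.01,0.47,0.66,0,0,0],[0,0.01,0.47,0.66,0,0,0],[0,0.01,0.47,0.66,0,0,0]],
])

```text
time: 5.58
tool_pos: [0.5223, -0.1916, 0.3332]
ee_rot: [3.14, 0.001, 1.444]
wrist_force: [-0.1, 0.4, -3.5]
width: 0.05
```

```bash
python3 -c "
from h import *
st();snap('scene','s3');snap('side','d3');delta([.5265,-.1932,.31],Rdown(82.7))
crop('s3',160,100,320,270,4,'c6');crop('d3',200,150,380,330,4,'c7')"
```

```text
t 5.58 tcp [ 0.5223 -0.1916  0.3332] b 82.75 zax [ 0.002 -0.001 -1.   ] F [-0.1  0.4 -3.5] M [-0.    0.07 -0.  ] w 0.05 q [-0.45  0.13  1.47  0.    1.54 -0.33]
shift [-0.005  0.042  0.242] turn [0.0027 0.0008 0.0001] rows>= 0.5886067888290886 0.03493937866332403
```

View pics/c6.png

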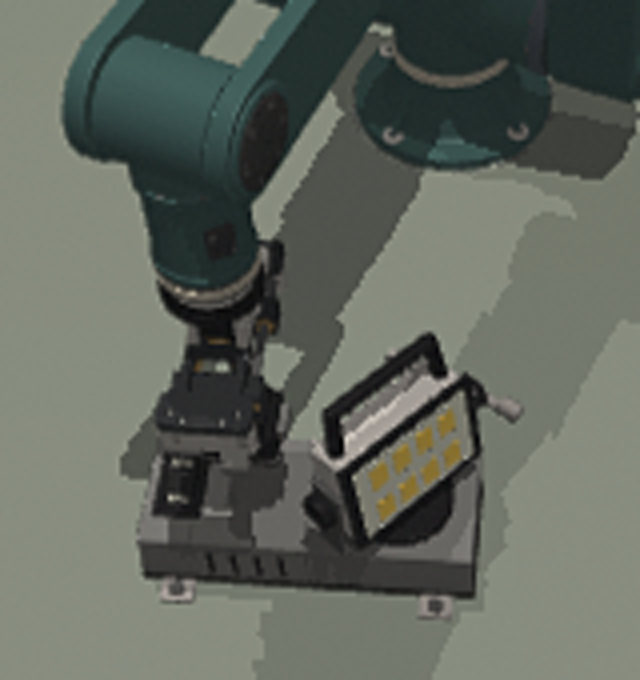

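View pics/c7.png

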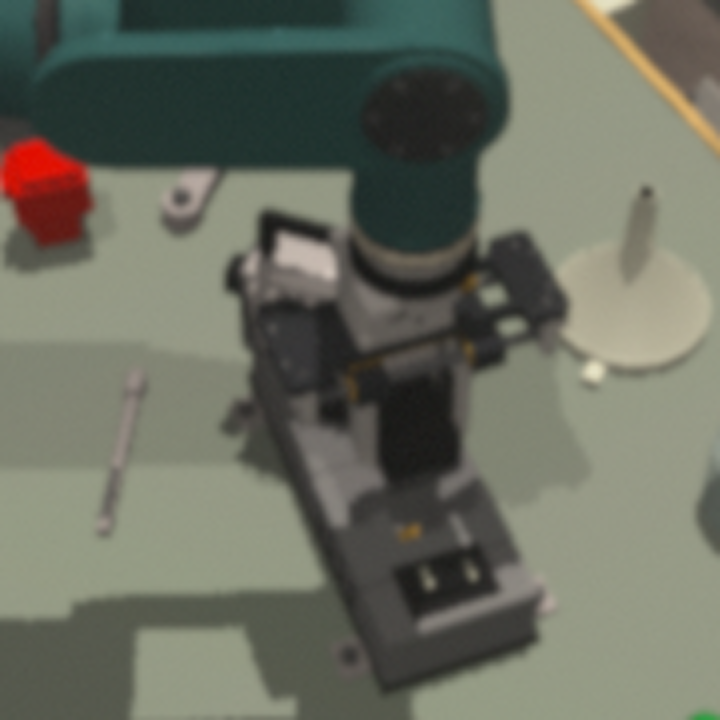

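Call:
move_arm([
  [[0,-0.005,0.042,0.2,0,0,0],[0,-0.005,0.042,0.22,0,0,0],[0,-0.005,0.042,0.22,0,0,0]],
])

```text
time: 5.93
tool_pos: [0.5259, -0.1933, 0.3093]
ee_rot: [-3.14, -0.001, 1.443]
wrist_force: [-0.7, -0.8, -3.9]
width: 0.0497
```

```bash
python3 -c "
from h import *
st();snap('wrist','w4');delta([.5265,-.1932,.31],Rdown(82.7)); crop('w4',180,120,380,280,4,'c8')"
```

```text
t 5.93 tcp [ 0.5259 -0.1933  0.3093] b 82.67 zax [-0.002  0.001 -1.   ] F [-0.7 -0.8 -3.9] M [-0.09  0.04  0.08] w 0.0497 q [-0.45  0.15  1.49  0.    1.5  -0.33]
shift [0.002 0.004 0.001] turn [-0.0001 -0.0001 -0.0003] rows>= 0.010472726162922875 0.00397631600977168
```

View pics/w4.png

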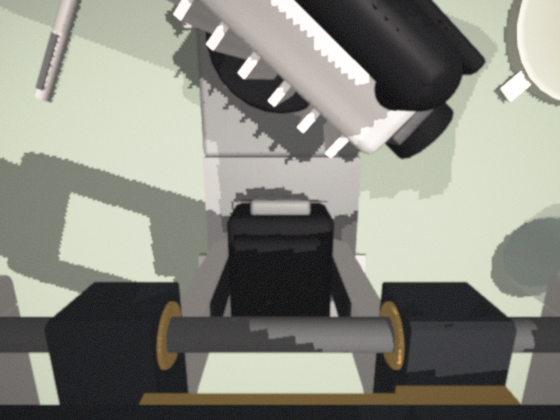

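Call:
move_arm([
  [[0,0.002,0.006,0.08,0,0,0],[0,0.002,0.006,0.16,0,0,0],[0,0.002,0.006,0.2,0,0,0],[0,0.002,0.006,0.2,0,0,0]],
])

```text
time: 6.32
tool_pos: [0.5266, -0.1931, 0.2877]
ee_rot: [-3.139, -0.001, 1.443]
wrist_force: [0.2, 0.0, -4.7]
width: 0.0498
```

```bash
python3 -c "
from h import *
st();delta([.5265,-.1932,.2626],Rdown(82.7))"
```

```text
t 6.32 tcp [ 0.5266 -0.1931  0.2877] b 82.68 zax [-0.003  0.001 -1.   ] F [ 0.2  0.  -4.7] M [-0.02  0.09  0.01] w 0.0498 q [-0.45  0.16  1.52  0.    1.46 -0.32]
shift [-0.001 -0.     0.251] turn [-0.002  -0.0007 -0.0002] rows>= 0.6019847847710345 0.02626526162864474
```

Stem tip is 15 mm into the socket with no contact force. Continuing.

Call:
move_arm([
  [[0,0,0,0.07,0,0,0],[0,0,0,0.14,0,0,0],[0,0,0,0.2,0,0,0],[0,0,0,0.2,0,0,0]],
])

```text
time: 6.65
tool_pos: [0.5266, -0.1931, 0.2673]
ee_rot: [-3.138, -0.001, 1.443]
wrist_force: [-0.2, -0.2, -4.7]
width: 0.0501
```

```bash
python3 -c "
from h import *
st();delta([.5265,-.1932,.2626],Rdown(82.7))"
```

```text
t 6.65 tcp [ 0.5266 -0.1931  0.2673] b 82.68 zax [-0.003  0.002 -1.   ] F [-0.2 -0.2 -4.7] M [-0.04  0.12  0.02] w 0.0501 q [-0.45  0.18  1.54  0.    1.42 -0.32]
shift [-0.001 -0.001  0.047] turn [-0.0022 -0.0008 -0.0002] rows>= 0.11220480468767752 0.02891513747426207
```

Call:
move_arm([
  [[0,0,0,0.03,0,0,0],[0,0,0,0.055,0,0,0],[0,0,0,0.065,0,0,0],[0,0,0,0.065,0,0,0]],
])

```text
time: 6.98
tool_pos: [0.5271, -0.1933, 0.2629]
ee_rot: [3.142, -0.0, 1.443]
wrist_force: [0.5, -0.0, -3.6]
width: 0.0498
```

```bash
python3 -c "
from h import *
st()"
```

```text
t 6.98 tcp [ 0.5271 -0.1933  0.2629] b 82.68 zax [ 0.  0. -1.] F [ 0.5 -0.  -3.6] M [-0.07  0.06  0.01] w 0.0498 q [-0.45  0.18  1.55  0.    1.41 -0.32]
```

Call:
move_arm([
  [[0,0,0,0.01,0,0,0],[0,0,0,0.02,0,0,0],[0,0,0,0.02,0,0,0]],
])

```text
time: 7.23
tool_pos: [0.5272, -0.1934, 0.2626]
ee_rot: [3.14, 0.0, 1.443]
wrist_force: [-2.6, 1.5, 4.5]
width: 0.0497
```

```bash
python3 -c "
from h import *
st()"
```

```text
t 7.23 tcp [ 0.5272 -0.1934  0.2626] b 82.68 zax [ 0.001 -0.001 -1.   ] F [-2.6  1.5  4.5] M [0.22 0.74 0.03] w 0.0497 q [-0.45  0.18  1.55  0.    1.41 -0.32]
```

Call:
move_arm([
  [[0,0,0,0.01,0,0,0],[0,0,0,0.01,0,0,0],[1,0,0,0.01,0,0,0],[1,0,0,0,0,0,0],[1,0,0,0,0,0,0],[1,0,0,0,0,0,0],[1,0,0,0,0,0,0]],
])

```text
time: 7.82
tool_pos: [0.5272, -0.1934, 0.2608]
ee_rot: [3.141, -0.0, 1.443]
wrist_force: [0.3, 1.0, -1.2]
width: 0.0795
```

```bash
python3 -c "
from h import *
st()"
```

```text
t 7.82 tcp [ 0.5272 -0.1934  0.2608] b 82.68 zax [ 0.  0. -1.] F [ 0.3  1.  -1.2] M [-0.08  0.13 -0.06] w 0.0795 q [-0.45  0.18  1.55  0.    1.4  -0.32]
```

Call:
move_arm([
  [[1,0,0,-0.1,0,0,0],[1,0,0,-0.4,0,0,0],[1,0,0,-0.8,0,0,0],[1,0,0,-1,0,0,0]],
])

```text
time: 8.15
tool_pos: [0.5275, -0.1935, 0.366]
ee_rot: [3.136, 0.002, 1.443]
wrist_force: [0.9, -0.4, -0.1]
width: 0.0941
```

Call:
move_arm([
  [[1,0,0,-0.4,0,0,0],[1,0,0,-0.8,0,0,0],[1,0,0,-0.8,0,0,0],[1,0,0,-0.8,0,0,0]],
])

```text
time: 8.48
tool_pos: [0.5271, -0.1933, 0.4456]
ee_rot: [3.134, 0.003, 1.443]
wrist_force: [-0.2, 0.1, 0.3]
width: 0.0941
```

```bash
python3 -c "
from h import *
st();snap('wrist','w5');st()"
```

```text
t 8.48 tcp [ 0.5271 -0.1933  0.4456] b 82.68 zax [ 0.008 -0.004 -1.   ] F [-0.2  0.1  0.3] M [-0.03  0.06 -0.03] w 0.0941 q [-0.45  0.11  1.27  0.    1.76 -0.32]
t 8.53 tcp [ 0.527  -0.1933  0.4425] b 82.68 zax [ 0.003 -0.001 -1.   ] F [ 0.1 -0.9 -0.5] M [-0.06  0.12  0.05] w 0.0942 q [-0.45  0.11  1.27  0.    1.76 -0.32]
```

View pics/w5.png

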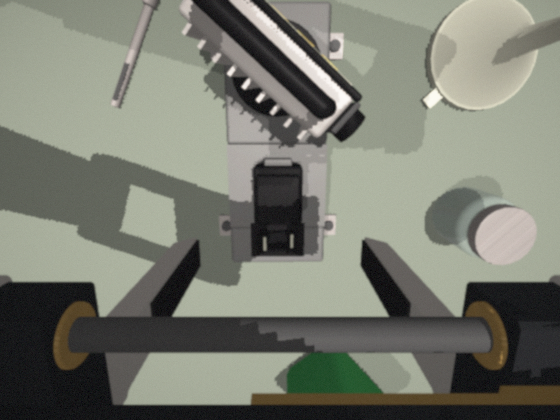

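Run:
```python
from h import *
z=load('w5');P=cloud(z)
m=(P[...,2]>.1)&(P[...,2]<.12); m[:150]=0;m[262:]=0; m[:,:240]=0;m[:,320:]=0
print('pack top',np.median(P[m][:,2]),np.median(P[m],0),m.sum(), 'base',np.median(P[150:250,235:248,2]))
q=P[m][:,:2].astype(np.float32);print(cv2.minAreaRect(q*1000))
# handle
for f in ['w5','scene0','side0']:
    Q=cloud(load(f)); 
    if f=='w5': Q=Q[:160]
    Q=Q.reshape(-1,3)
    m=(abs(Q[:,0]-.54)<.1)&(abs(Q[:,1]+.07)<.1)&(Q[:,2]>.212)&(Q[:,2]<.24)
    h=Q[m]; l=cv2.fitLine(h[:,:2].astype(np.float32),cv2.DIST_HUBER,0,1e-4,1e-4).ravel()
    r=cv2.minAreaRect(h[:,:2].astype(np.float32)*1000)
    print(f,len(h),'dir',np.degrees(np.arctan2(l[1],l[0])),'c',r, 'ztop',np.percentile(h[:,2],[50,95]))
# hub
for f in ['scene0','side0']:
    Q=cloud(load(f)).reshape(-1,3); m=(abs(Q[:,0]-.527)<.03)&(abs(Q[:,1]-.178)<.03)&(Q[:,2]>.0235)&(Q[:,2]<.035)
    print(f,'hub',m.sum(),cv2.minEnclosingCircle(Q[m][:,:2].astype(np.float32)*1000),np.median(Q[m],0))
crop('scene0',315,205,355,245,12,'c9');crop('side0',235,185,275,215,14,'c10')
```

```text
pack top 0.10941060714820774 [ 0.52863767 -0.19054895  0.10941061] 2671 base 0.061782665902827064
((528.6763305664062, -191.3087615966797), (63.43905258178711, 48.45991897583008), 82.99242401123047)
w5 4188 dir -47.158627 c ((536.6177978515625, -83.84169006347656), (15.28918743133545, 102.35379028320312), 42.32169723510742) ztop [0.22640859 0.22824115]
scene0 169 dir -49.0267 c ((532.1407470703125, -76.03463745117188), (15.319220542907715, 112.73990631103516), 41.889102935791016) ztop [0.22431682 0.22844927]
side0 231 dir -48.12195 c ((532.1096801757812, -80.56035614013672), (14.771946907043457, 115.33440399169922), 42.71574783325195) ztop [0.22353865 0.22787608]
scene0 hub 36 ((523.77490234375, 182.3162384033203), 19.503751754760742) [0.52139458 0.18169732 0.02618158]
side0 hub 35 ((531.8410034179688, 190.06344604492188), 27.735790252685547) [0.52090548 0.17802578 0.02628948]
```

View pics/c9.png

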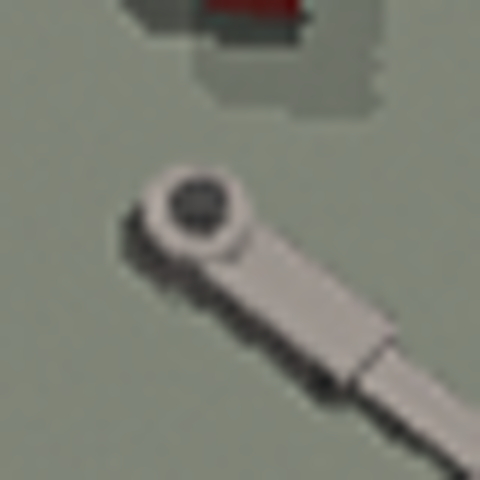

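View pics/c10.png

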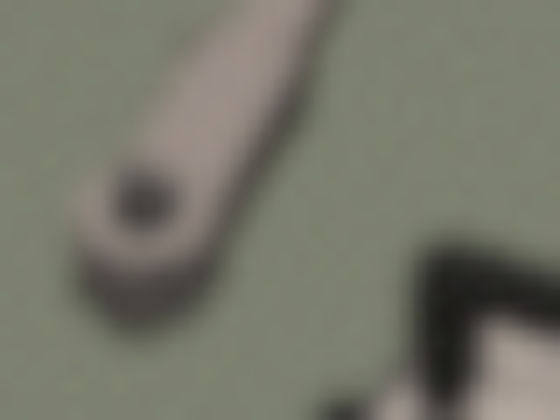

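Run:
```python
from h import *
a=load('scene0');b=load('side0')
pa=(331.1,221.7);pb=(244.8,198.9)
for h in (.026,.028,.03): print(ray(a,*pa,h).round(4),ray(b,*pb,h).round(4))
L=np.array([.5427,-.0695,.135]);H=np.array([.5225,.182,.014]);d=H-L;print(np.degrees(np.arctan2(d[1],d[0])),np.arctan2(-d[2],np.hypot(d[0],d[1])))
# check: lamp base corner etc. bias in scene/side: pack top rect earlier
for n in ['scene0','side0']:
    P=cloud(load(n)); print(n,'bench z near hub',np.median(P[230:236,320:326,2]) if n=='scene0' else np.median(P[205:210,262:268,2]))
o=st();delta([.533,-.080,.42],Rdown(132))
```

```text
[0.518  0.1828 0.026 ] [0.5202 0.1778 0.026 ]
[0.5192 0.1823 0.028 ] [0.5195 0.176  0.028 ]
[0.5205 0.1819 0.03  ] [0.5189 0.1741 0.03  ]
94.59203019891862 0.44716958958826386
scene0 bench z near hub 0.00225260646928097
side0 bench z near hub 0.20334082560541689
t 8.53 tcp [ 0.527  -0.1933  0.4425] b 82.68 zax [ 0.003 -0.001 -1.   ] F [ 0.1 -0.9 -0.5] M [-0.06  0.12  0.05] w 0.0942 q [-0.45  0.11  1.27  0.    1.76 -0.32]
shift [ 1.132 -0.085  0.224] turn [ 0.0015  0.0013 -0.548 ] rows>= 2.7743177243812873 6.88774727048082
```

Call:
move_arm([
  [[1,0.3,0,0,0,0,-0.075],[1,0.6,0,0,0,0,-0.15],[1,1,-0.08,0,0,0,-0.23],[1,1,-0.08,0,0,0,-0.31],[1,1,-0.08,0,0,0,-0.39],[1,1,-0.08,0,0,0,-0.47],[1,1,-0.08,0,0,0,-0.548],[1,1,-0.08,0,0,0,-0.548]],
])

```text
time: 9.2
tool_pos: [0.5318, -0.0929, 0.4384]
ee_rot: [-3.139, -0.004, 2.306]
wrist_force: [0.4, 0.4, -1.0]
width: 0.0938
```

```bash
python3 -c "
from h import *
st();snap('wrist','w6');delta([.533,-.080,.42],Rdown(132))"
```

```text
t 9.2 tcp [ 0.5318 -0.0929  0.4384] b 132.13 zax [-0.004  0.001 -1.   ] F [ 0.4  0.4 -1. ] M [-0.03 -0.01 -0.09] w 0.0938 q [-0.28  0.06  1.33  0.    1.75 -1.01]
shift [0.089 0.096 0.187] turn [-0.0013 -0.0023 -0.0015] rows>= 0.5476055721962643 0.03832432740312341
```

View pics/w6.png

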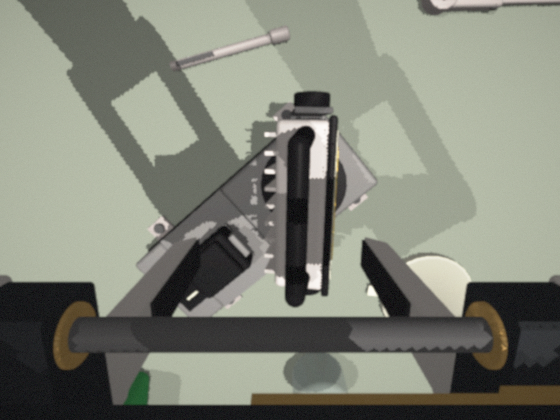

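Run:
```python
from h import *
P=cloud(load('w6'));Q=P[100:315,250:350].reshape(-1,3)
h=Q[(Q[:,2]>.218)&(Q[:,2]<.24)]
r=cv2.minAreaRect(h[:,:2].astype(np.float32)*1000); l=cv2.fitLine(h[:,:2].astype(np.float32),cv2.DIST_HUBER,0,1e-4,1e-4).ravel()
print(len(h),r,np.degrees(np.arctan2(l[1],l[0])),np.percentile(h[:,2],[5,50,95]))
```

```text
3739 ((531.8018798828125, -77.7821044921875), (14.276933670043945, 113.05857849121094), 41.18642044067383) -48.693027 [0.22258737 0.22646585 0.22812177]
```

```bash
python3 -c "
from h import *
delta([.532,-.078,.40],Rdown(131.2))"
```

```text
shift [0.11  0.103 0.387] turn [-0.0014 -0.0023  0.0074] rows>= 0.9957893449067663 0.09821645146803165
```

Call:
move_arm([
  [[0.8,0.11,0.1,0.1,0,0,0.007],[0.6,0.11,0.1,0.2,0,0,0.007],[0.5,0.11,0.1,0.35,0,0,0.007],[0.5,0.11,0.1,0.38,0,0,0.007],[0.5,0.11,0.1,0.38,0,0,0.007],[0.5,0.11,0.1,0.38,0,0,0.007]],
])

```text
time: 9.75
tool_pos: [0.5319, -0.0786, 0.4025]
ee_rot: [-3.141, -0.001, 2.292]
wrist_force: [-0.9, -0.0, 0.3]
width: 0.0576
```

```bash
python3 -c "
from h import *
st();delta([.532,-.078,.40],Rdown(131.2))"
```

```text
t 9.75 tcp [ 0.5319 -0.0786  0.4025] b 131.31 zax [-0.001  0.    -1.   ] F [-0.9 -0.   0.3] M [-0.03  0.01 -0.04] w 0.0576 q [-0.25  0.06  1.4  -0.    1.68 -0.97]
shift [0.004 0.005 0.025] turn [-0.0005 -0.0006  0.0012] rows>= 0.061277920922512746 0.017958882098458702
```

Call:
move_arm([
  [[0,0.004,0.005,0.025,0,0,0],[0,0.004,0.005,0.025,0,0,0],[0,0.004,0.005,0.025,0,0,0],[0,0.004,0.005,0.025,0,0,0],[0,0.004,0.005,0.025,0,0,0],[0,0.004,0.005,0.025,0,0,0],[0,0.004,0.005,0.025,0,0,0],[0,0.004,0.005,0.025,0,0,0]],
])

```text
time: 10.42
tool_pos: [0.532, -0.0778, 0.4007]
ee_rot: [-3.141, 0.0, 2.293]
wrist_force: [-0.7, -0.5, 0.6]
width: 0.0133
```

```bash
python3 -c "
from h import *
st()"
```

```text
t 10.42 tcp [ 0.532  -0.0778  0.4007] b 131.36 zax [-0. -0. -1.] F [-0.7 -0.5  0.6] M [-0.13  0.14 -0.  ] w 0.0133 q [-0.25  0.06  1.41 -0.    1.67 -0.97]
```

```bash
cat >> h.py <<'E'
Lx=np.array([.5427,-.0695])
def hpos(bear,tilt,zoff=.0):
    b=np.radians(bear); r=.085*np.sin(tilt); return np.array([Lx[0]+r*np.cos(b),Lx[1]+r*np.sin(b),.135+.085*np.cos(tilt)+.18+zoff])
E
python3 - <<'E'
from h import *
o=robot.get_obs()
print(hpos(41.3,-.1616), o['tool_pos'])
off=o['tool_pos']-hpos(41.3,-.1616)
for k in range(1,9):
    b=41.36+54*k/8
    s,r=delta(hpos(b,-.1616)+off,Rdown(b+90),o,True); print(s.round(3),r.round(4))
E
```

```text
[ 0.53242549 -0.07852638  0.39889254] [ 0.53199098 -0.0777531   0.40070792]
[-0.016  0.001  0.   ] [-0.0002  0.0002 -0.075 ]
[-0.032  0.004  0.   ] [-0.0002  0.0002 -0.15  ]
[-0.047  0.008  0.   ] [-2.00e-04  2.00e-04 -2.25e-01]
[-0.062  0.015  0.   ] [-2.e-04  1.e-04 -3.e-01]
[-0.076  0.023  0.   ] [-2.00e-04  1.00e-04 -3.75e-01]
[-0.089  0.033  0.   ] [-2.0e-04  1.0e-04 -4.5e-01]
[-0.101  0.044  0.   ] [-3.00e-04  1.00e-04 -5.25e-01]
[-0.111  0.056  0.   ] [-3.e-04  1.e-04 -6.e-01]
```

Call:
move_arm([
  [[0,-0.016,0.001,0,0,0,-0.075],[0,-0.032,0.004,0,0,0,-0.15],[0,-0.047,0.008,0,0,0,-0.225],[0,-0.062,0.015,0,0,0,-0.3],[0,-0.076,0.023,0,0,0,-0.375],[0,-0.089,0.033,0,0,0,-0.45],[0,-0.101,0.044,0,0,0,-0.525],[0,-0.111,0.056,0,0,0,-0.6]],
])

```text
time: 11.08
tool_pos: [0.5435, -0.0824, 0.4007]
ee_rot: [3.141, -0.001, -3.043]
wrist_force: [-0.7, 0.5, 0.5]
width: 0.0133
```

Run:
```python
from h import *
o=st();snap('wrist','w7');snap('side','d7');crop('d7',200,150,380,330,4,'c11')
off=np.array([-.0004,.0008,.0018])*0
for k in range(0,6):
    t=-.1616+(.45+.1616)*k/5
    s,r=delta(hpos(95.3,t)+[0,0,.001],Rdown(185.3),o,True); print(s.round(3),r.round(4))
```

```text
t 11.08 tcp [ 0.5435 -0.0824  0.4007] b -174.34 zax [-0.001  0.    -1.   ] F [-0.7  0.5  0.5] M [ 0.08  0.27 -0.11] w 0.0133 q [-0.25  0.09  1.38 -0.    1.68 -1.92]
[-0.004 -0.008  0.008] [ 0.0001 -0.0004  0.004 ]
[-0.005  0.095 -0.003] [ 0.0001 -0.0004  0.004 ]
[-0.005  0.199 -0.   ] [ 0.0001 -0.0004  0.004 ]
[-0.006  0.302  0.015] [ 0.0001 -0.0004  0.004 ]
[-0.007  0.402  0.042] [ 0.0001 -0.0004  0.004 ]
[-0.007  0.499  0.081] [ 0.0001 -0.0004  0.004 ]
```

View pics/w7.png

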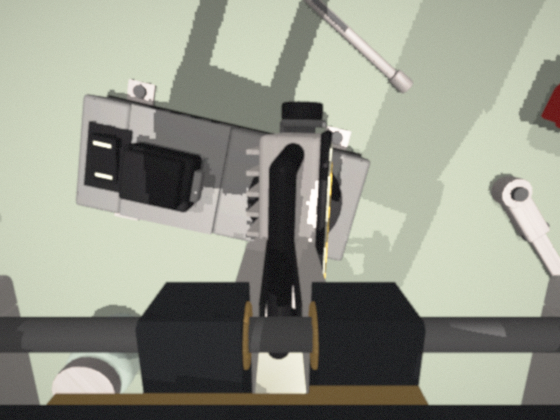

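View pics/c11.png

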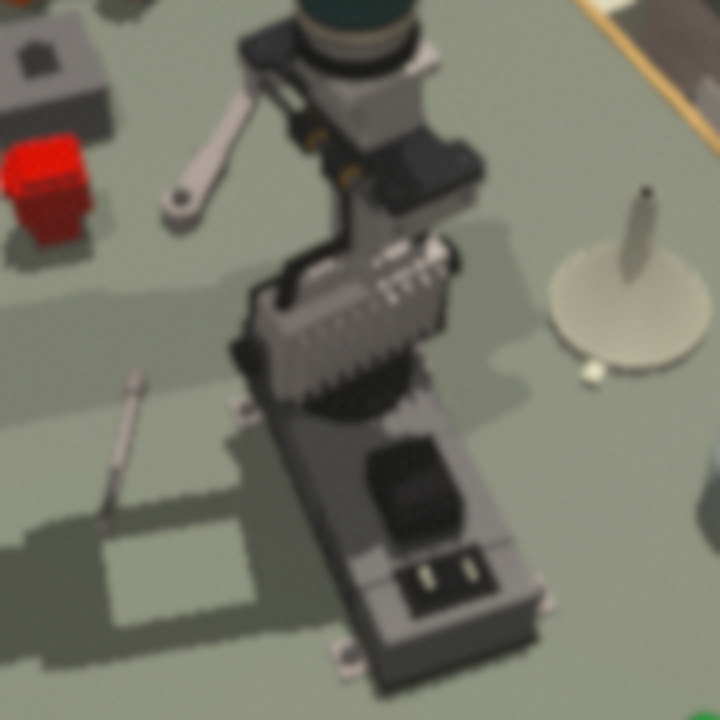

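Run:
```python
from h import *
crop('w7',480,160,560,230,8,'c12')
z=load('w7');P=cloud(z)
m=(P[...,2]>.104)&(P[...,2]<.115);m[:,:110]=0;m[:,205:]=0;m[:135]=0;m[215:]=0
print('pack',m.sum(),cv2.minAreaRect(P[m][:,:2].astype(np.float32)*1000),np.median(P[m],0))
m=(P[...,2]>.055)&(P[...,2]<.067);m[:,:70]=0;m[:,250:]=0;m[:85]=0;m[245:]=0
print('base',m.sum(),cv2.minAreaRect(P[m][:,:2].astype(np.float32)*1000))
for h in (.026,.028,.03): print(ray(z,519,193.5,h))
Q=P[175:215,495:545].reshape(-1,3);Q=Q[Q[:,2]>.022];print(len(Q),np.median(Q,0))
```

```text
pack 3088 ((527.7886352539062, -194.13018798828125), (49.99992752075195, 44.23542404174805), 83.03861236572266) [ 0.52657836 -0.19309625  0.10964958]
base 12900 ((527.6658325195312, -192.88400268554688), (179.64039611816406, 110.86370849609375), 82.86963653564453)
[0.51923243 0.18086943 0.026     ]
[0.51896634 0.17935041 0.028     ]
[0.51870025 0.17783139 0.03      ]
702 [0.51881028 0.17764228 0.0242833 ]
```

View pics/c12.png

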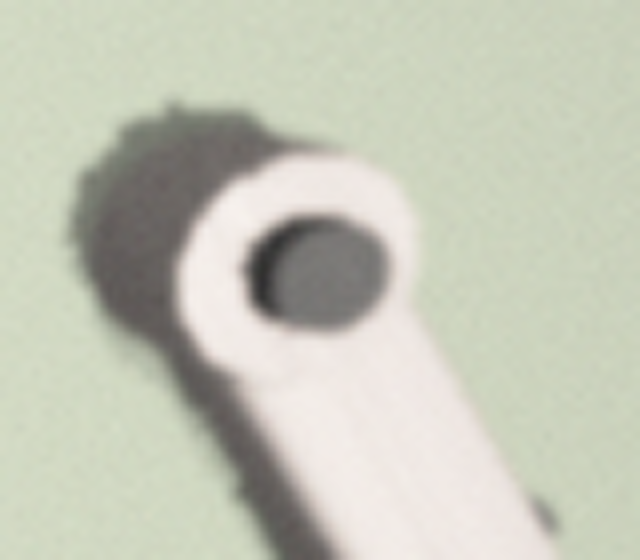

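Call:
move_arm([
  [[0,-0.004,0.05,0,0,0,0.002],[0,-0.005,0.1,-0.002,0,0,0.003],[0,-0.005,0.2,0,0,0,0.003],[0,-0.006,0.3,0.015,0,0,0.003],[0,-0.006,0.4,0.042,0,0,0.003],[0,-0.007,0.5,0.08,0,0,0.003],[0,-0.007,0.5,0.08,0,0,0.003],[0,-0.007,0.5,0.08,0,0,0.003]],
])

```text
time: 11.85
tool_pos: [0.5399, -0.0321, 0.3936]
ee_rot: [-3.141, 0.003, -3.053]
wrist_force: [1.6, -0.4, 3.3]
width: 0.0131
```

Run:
```python
from h import *
o=st();delta(hpos(95.4,.451),Rdown(185.4))
snap('scene','s8');crop('s8',180,120,380,270,4,'c13')
```

```text
t 11.85 tcp [ 0.5399 -0.0321  0.3936] b -174.95 zax [ 0.003 -0.    -1.   ] F [ 1.6 -0.4  3.3] M [-0.15 -0.22  0.03] w 0.0131 q [-0.16  0.07  1.41  0.    1.66 -1.82]
shift [ 0.008 -0.004  0.021] turn [-0.0002  0.0022 -0.0039] rows>= 0.054402062750218465 0.05613840143309571
```

View pics/c13.png

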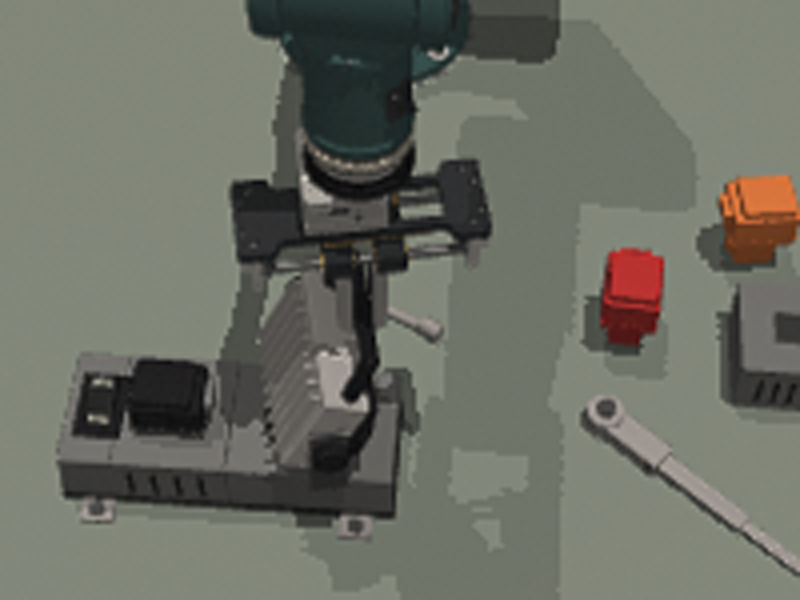

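Call:
move_arm([
  [[0,0.006,-0.003,0.01,0,0,-0.004],[0,0.006,-0.003,0.01,0,0,-0.004],[1,0.006,-0.003,0.01,0,0,-0.004],[1,0.006,-0.003,0.01,0,0,-0.004],[1,0.006,-0.003,0.01,0,0,-0.004],[1,0.006,-0.003,0.01,0,0,-0.004],[1,0.006,-0.003,0.01,0,0,-0.004]],
])

```text
time: 12.48
tool_pos: [0.5389, -0.0329, 0.3905]
ee_rot: [3.141, -0.002, -3.047]
wrist_force: [0.6, 0.9, 0.7]
width: 0.0433
```

Run:
```python
from h import *
o=st();delta([.543,-.0325,.48],Rdown(185.3))
```

```text
t 12.48 tcp [ 0.5389 -0.0329  0.3905] b -174.56 zax [-0.002  0.001 -1.   ] F [0.6 0.9 0.7] M [ 0.02 -0.04  0.01] w 0.0433 q [-0.17  0.07  1.42  0.    1.66 -1.83]
shift [-0.039  0.001 -0.895] turn [ 0.0005 -0.0012  0.0015] rows>= 2.1479850538561602 0.0257053673690546
```

Call:
move_arm([
  [[1,0,0,-0.15,0,0,0],[1,0,0,-0.5,0,0,0],[1,0,0,-0.8,0,0,0],[1,0,0,-0.8,0,0,0],[1,0,0,-0.8,0,0,0]],
])

```text
time: 12.9
tool_pos: [0.5391, -0.0328, 0.4736]
ee_rot: [-3.141, 0.004, -3.046]
wrist_force: [-0.1, -0.1, -1.1]
width: 0.0766
```

Run:
```python
from h import *
st()
for n in ('wrist','scene','side'): snap(n,n[0]+'9')
crop('s9',180,120,380,270,4,'c14')
for f in 'wsd':
    f={'w':'w9','s':'s9','d':'s9'}[f]
    Q=cloud(load(f)).reshape(-1,3)
    m=(abs(Q[:,0]-.54)<.09)&(abs(Q[:,1]+.035)<.06)&(Q[:,2]>.205)&(Q[:,2]<.235); h=Q[m]
    l=cv2.fitLine(h[:,:2].astype(np.float32),cv2.DIST_HUBER,0,1e-4,1e-4).ravel()
    print(f,len(h),cv2.minAreaRect(h[:,:2].astype(np.float32)*1000),np.degrees(np.arctan2(l[1],l[0])),np.percentile(h[:,2],[5,50,95]))
```

```text
t 12.9 tcp [ 0.5391 -0.0328  0.4736] b -174.55 zax [ 0.004 -0.001 -1.   ] F [-0.1 -0.1 -1.1] M [ 0.05  0.01 -0.07] w 0.0766 q [-0.17  0.06  1.26  0.    1.81 -1.83]
w9 2704 ((538.3683471679688, -34.8718147277832), (113.38978576660156, 18.033897399902344), 5.771318435668945) 6.0095177 [0.21280569 0.21929006 0.2210592 ]
s9 203 ((539.8729248046875, -36.320289611816406), (115.07589721679688, 20.155519485473633), 5.995955467224121) 5.211518 [0.20699876 0.21623227 0.22022721]
s9 203 ((539.8729248046875, -36.320289611816406), (115.07589721679688, 20.155519485473633), 5.995955467224121) 5.211518 [0.20699876 0.21623227 0.22022721]
```

View pics/w9.png

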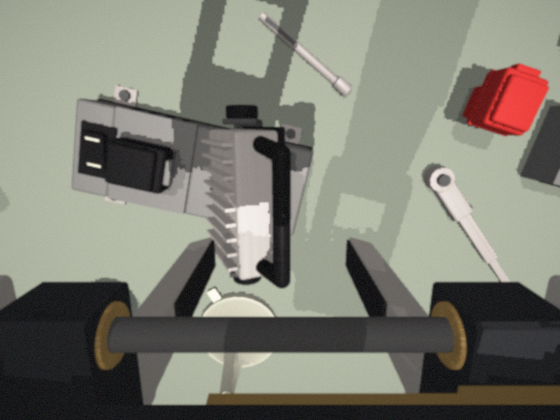

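View pics/c14.png

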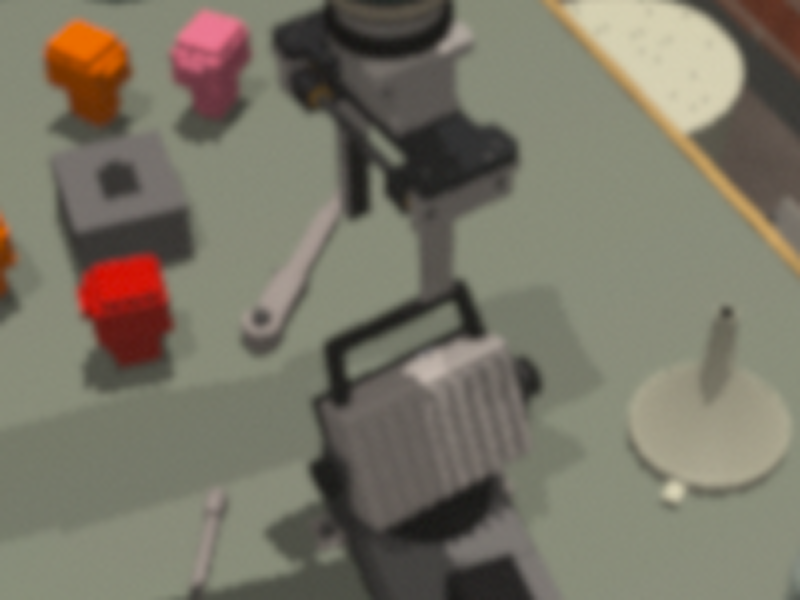

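Run:
```python
from h import *
from scipy.optimize import least_squares
for f in ['w9','s9']:
    Q=cloud(load(f)).reshape(-1,3)
    for bb in (95.5,):
        b=np.radians(bb);u=np.array([np.cos(b),np.sin(b)]);n=np.array([-u[1],u[0]])
        X=(Q[:,:2]-Lx)@u;Y=(Q[:,:2]-Lx)@n
        m=(abs(Y)<.035)&(X>.015)&(X<.06)&(Q[:,2]>.198)&(Q[:,2]<.235)
        x,zz,y=X[m],Q[m][:,2],Y[m]
        g=least_squares(lambda p:np.hypot(x-p[0]-p[2]*y,zz-p[1])-.007,[.037,.211,0],loss='soft_l1',f_scale=.001)
        print(f,m.sum(),'fwd,z',g.x.round(4),'bearing',bb-np.degrees(np.arctan(-g.x[2]))*-1 ,'rms',np.sqrt(np.mean(g.fun**2)).round(4), 'tilt from fwd',np.arcsin(g.x[0]/.085),'from atan',np.arctan2(g.x[0],g.x[1]-.0015-.135))
        # housing top plane
        m=(abs(Y)<.05)&(X>-.03)&(X<.045)&(Q[:,2]>.145)&(Q[:,2]<.195)
        A=np.c_[X[m],Y[m],Q[m][:,2]]
        # robust plane via RANSAC
        rng=np.random.default_rng(0);best=None
        for _ in range(500):
            p=A[rng.choice(len(A),3,replace=False)];nn=np.cross(p[1]-p[0],p[2]-p[0]);L=np.linalg.norm(nn)
            if L<1e-7: continue
            nn/=L; nn*=np.sign(nn[2]); k=abs((A-p[0])@nn)<.0012
            if nn[2]>.7 and (best is None or k.sum()>best.sum()): best=k
        B=A[best];c=B.mean(0);nn=np.linalg.svd(B-c)[2][2];nn*=np.sign(nn[2]);print('  plane',best.sum(),len(A),nn.round(3),'tilt',np.arctan2(nn[0],nn[2]),'dist from axis',((c-[0,0,.1365])@nn).round(4))
```

```text
w9 1616 fwd,z [ 0.0373  0.2135 -0.0042] bearing 95.74193171210472 rms 0.0005 tilt from fwd 0.45460782069632977 from atan 0.4511813823606569
  plane 3426 5992 [0.422 0.002 0.907] tilt 0.4354823098366707 dist from axis 0.0456
s9 114 fwd,z [ 0.0361  0.212  -0.0065] bearing 95.8723811692314 rms 0.0017 tilt from fwd 0.4390818682510112 from atan 0.44621864632781433
  plane 174 804 [ 0.426 -0.009  0.905] tilt 0.44000187204619473 dist from axis 0.044
```

Run:
```python
from h import *
z=load('w9');b=np.radians(82.8);d=np.array([np.cos(b),np.sin(b)]);n=np.array([-d[1],d[0]])
im=cv2.imread('pics/w9.png')
for X,Y,h in [(-.185,.018,.074),(-.185,-.018,.065),(-.197,.023,.075),(-.173,.023,.075),(-.125,0,.108),(-.185,.020,.074)]:
    w=Lx+X*d+Y*n; p=proj(z,[*w,h]); print(X,Y,w.round(4),p.round(1)); cv2.circle(im,tuple(int(round(a)) for a in p),1,(0,0,255),-1)
cv2.imwrite('pics/c15.png',cv2.resize(im[80:220,50:190],None,fx=4,fy=4,interpolation=cv2.INTER_CUBIC))
w=Lx-.185*d+.020*n
delta([*w,.40],Rdown(172.8))
P=cloud(z); Q=P.reshape(-1,3);X=(Q[:,:2]-Lx)@d;Y=(Q[:,:2]-Lx)@n
for y in np.arange(-.024,.025,.006):
    m=(abs(X+.185)<.01)&(abs(Y-y)<.003)&(Q[:,2]<.1); print(y.round(3),np.median(Q[m,2]).round(4))
```

```text
-0.185 0.018 [ 0.5017 -0.2508] [ 92.5 135.5]
-0.185 -0.018 [ 0.5374 -0.2553] [ 94.4 165.5]
-0.197 0.023 [ 0.4952 -0.2621] [ 81.7 128.7]
-0.173 0.023 [ 0.4982 -0.2383] [103.1 133.5]
-0.125 0 [ 0.527  -0.1935] [130.6 166.5]
-0.185 0.02 [ 0.4997 -0.2505] [ 92.7 133.8]
shift [ 0.596 -2.131  0.694] turn [ 0.0004 -0.0023  0.1406] rows>= 5.560230104012416 1.7673615921363854
-0.024 0.0653
-0.018 0.0677
-0.012 0.0688
-0.006 0.0705
-0.0 0.072
0.006 0.0735
0.012 0.0754
0.018 0.0767
0.024 0.0655
```

View pics/c15.png

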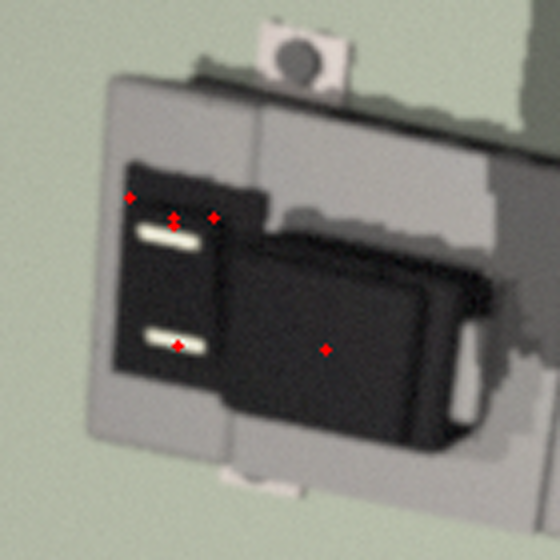

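Call:
move_arm([
  [[0,0.2,-0.4,0,0,0,0.05],[0,0.3,-0.8,0,0,0,0.1],[0,0.4,-1,0,0,0,0.14]],
])

```text
time: 13.3
tool_pos: [0.5083, -0.1383, 0.4688]
ee_rot: [-3.141, -0.004, 3.013]
wrist_force: [-0.0, 0.5, 0.1]
width: 0.0752
```

Run:
```python
from h import *
st();delta([.4997,-.2505,.40],Rdown(172.8))
```

```text
t 13.3 tcp [ 0.5083 -0.1383  0.4688] b 172.61 zax [-0.004  0.    -1.   ] F [-0.   0.5  0.1] M [-0.   -0.01 -0.01] w 0.0752 q [-0.37  0.03  1.3  -0.    1.81 -1.82]
shift [-0.062 -1.123  0.689] turn [-0.0003 -0.0027 -0.0021] rows>= 3.162975605122716 0.04304203565887968
```

Call:
move_arm([
  [[0,-0.05,-0.4,0.1,0,0,0],[0,-0.06,-0.8,0.3,0,0,0],[0,-0.06,-1,0.6,0,0,0],[0,-0.06,-1,0.9,0,0,0],[0,-0.06,-1,0.9,0,0,0]],
])

```text
time: 13.72
tool_pos: [0.5004, -0.2368, 0.3713]
ee_rot: [3.134, -0.017, 3.014]
wrist_force: [-0.8, 1.1, -1.1]
width: 0.0421
```

Run:
```python
from h import *
st();delta([.4997,-.2505,.29],Rdown(172.8))
```

```text
t 13.72 tcp [ 0.5004 -0.2368  0.3713] b 172.69 zax [-0.016  0.01  -1.   ] F [-0.8  1.1 -1.1] M [ 0.    0.   -0.01] w 0.0421 q [-0.54  0.11  1.41  0.    1.64 -1.99]
shift [-0.024 -0.143  0.812] turn [ 0.0049 -0.0107 -0.0012] rows>= 1.9769453071045804 0.14839253853246673
```

Call:
move_arm([
  [[0,0,-0.12,0.2,0,0,0],[0,0,-0.12,0.4,0,0,0],[0,0,-0.12,0.6,0,0,0],[0,0,-0.12,0.75,0,0,0],[0,0,-0.12,0.75,0,0,0],[0,0,-0.12,0.75,0,0,0]],
])

```text
time: 14.22
tool_pos: [0.5009, -0.2473, 0.3062]
ee_rot: [3.14, -0.002, 3.018]
wrist_force: [0.4, -0.4, 0.1]
width: 0.0021
```

Run:
```python
from h import *
st();delta([.4997,-.2505,.28],Rdown(172.8))
```

```text
t 14.22 tcp [ 0.5009 -0.2473  0.3062] b 172.92 zax [-0.002  0.001 -1.   ] F [ 0.4 -0.4  0.1] M [ 0.05 -0.01 -0.01] w 0.0021 q [-0.56  0.15  1.5   0.    1.5  -2.01]
shift [ 0.007 -0.033  0.262] turn [ 0.0007 -0.0012  0.0013] rows>= 0.6331200387927253 0.024123495309374132
```

Call:
move_arm([
  [[0,0.007,-0.033,0.1,0,0,0],[0,0.007,-0.033,0.2,0,0,0],[0,0.007,-0.033,0.26,0,0,0],[0,0.007,-0.033,0.26,0,0,0]],
])

```text
time: 14.55
tool_pos: [0.4993, -0.2509, 0.2787]
ee_rot: [3.14, -0.003, 3.017]
wrist_force: [0.1, 0.3, 0.4]
width: 0.0003
```

Run:
```python
from h import *
st();delta([.4997,-.2505,.265],Rdown(172.8))
```

```text
t 14.55 tcp [ 0.4993 -0.2509  0.2787] b 172.86 zax [-0.003  0.002 -1.   ] F [0.1 0.3 0.4] M [-0.01  0.01 -0.05] w 0.0003 q [-0.57  0.17  1.54  0.    1.44 -2.01]
shift [-0.004  0.005  0.137] turn [ 0.0009 -0.0017  0.0006] rows>= 0.32924243519588664 0.026015251954829715
```

Tip is about 5 mm above the paddle; pressing.

Call:
move_arm([
  [[0,0,0.004,0.04,0,0,0],[0,0,0.004,0.07,0,0,0],[0,0,0.004,0.1,0,0,0],[0,0,0.004,0.125,0,0,0],[0,0,0.004,0.13,0,0,0],[0,0,0.004,0.13,0,0,0]],
])

```text
time: 15.05
tool_pos: [0.4995, -0.2509, 0.2677]
ee_rot: [-3.141, -0.001, 3.017]
wrist_force: [-3.5, 0.1, 3.6]
width: 0.0008
```

Run:
```python
from h import *
st()
```

```text
t 15.05 tcp [ 0.4995 -0.2509  0.2677] b 172.85 zax [-0.001 -0.    -1.   ] F [-3.5  0.1  3.6] M [0.07 0.75 0.03] w 0.0008 q [-0.57  0.17  1.55 -0.    1.42 -2.01]
```

Call:
move_arm([
  [[0,0,0,0.02,0,0,0],[0,0,0,0.03,0,0,0],[0,0,0,0.03,0,0,0],[0,0,0,0.03,0,0,0]],
])

```text
time: 15.38
tool_pos: [0.4994, -0.2509, 0.2659]
ee_rot: [-3.141, -0.001, 3.017]
wrist_force: [-5.8, 1.0, 9.6]
width: 0.0004
```

Run:
```python
from h import *
st()
```

```text
t 15.38 tcp [ 0.4994 -0.2509  0.2659] b 172.85 zax [-0.001 -0.    -1.   ] F [-5.8  1.   9.6] M [ 0.3   1.17 -0.03] w 0.0004 q [-0.57  0.17  1.55 -0.    1.41 -2.01]
```

Call:
move_arm([
  [[0,0,0,0.015,0,0,0],[0,0,0,0.025,0,0,0],[0,0,0,0.025,0,0,0],[0,0,0,0.025,0,0,0]],
])

```text
time: 15.72
tool_pos: [0.4993, -0.2508, 0.2656]
ee_rot: [-3.141, 0.0, 3.017]
wrist_force: [-8.9, 3.7, 17.2]
width: 0.0006
```

Run:
```python
from h import *
st()
```

```text
t 15.72 tcp [ 0.4993 -0.2508  0.2656] b 172.86 zax [-0.    -0.001 -1.   ] F [-8.9  3.7 17.2] M [0.61 1.77 0.03] w 0.0006 q [-0.57  0.17  1.55 -0.    1.41 -2.01]
```

Force climbs without movement, so the paddle is at its stop. I'll retreat straight up and check.

Call:
move_arm([
  [[0,0,0,-0.1,0,0,0],[0,0,0,-0.3,0,0,0],[0,0,0,-0.7,0,0,0],[0,0,0,-1,0,0,0]],
])

```text
time: 16.05
tool_pos: [0.5001, -0.2507, 0.3631]
ee_rot: [3.141, 0.001, 3.017]
wrist_force: [1.2, 0.1, 0.5]
width: 0.0006
```

Call:
move_arm([
  [[0,0.2,0,-0.3,0,0,0],[0,0.5,0,-0.7,0,0,0],[0,0.7,0.3,-0.9,0,0,0],[0,0.7,0.3,-0.9,0,0,0],[0,0.7,0.3,-0.9,0,0,0]],
])

```text
time: 16.47
tool_pos: [0.4337, -0.2114, 0.455]
ee_rot: [-3.139, 0.008, 3.018]
wrist_force: [1.1, 0.3, -0.8]
width: 0.0008
```

Run:
```python
from h import *
st()
for n,f in (('wrist','w20'),('scene','s20'),('side','d20')): snap(n,f)
crop('s20',60,140,340,340,2.8,'c20')
```

```text
t 16.47 tcp [ 0.4337 -0.2114  0.455 ] b 172.94 zax [ 0.007 -0.004 -1.   ] F [ 1.1  0.3 -0.8] M [ 0.03 -0.01  0.02] w 0.0008 q [-0.57 -0.07  1.43  0.    1.77 -2.02]
```

View pics/w20.png

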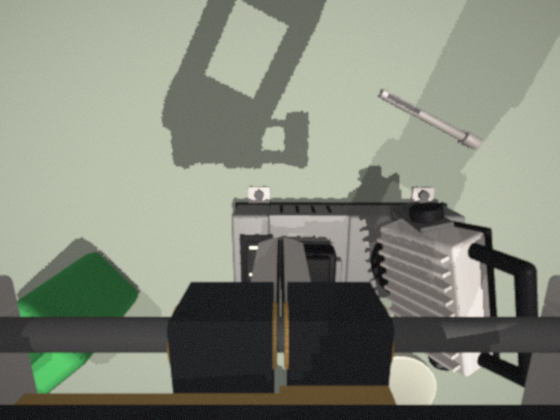

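View pics/s20.png

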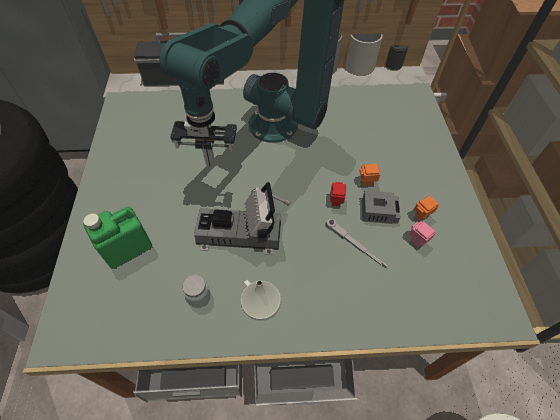

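View pics/d20.png

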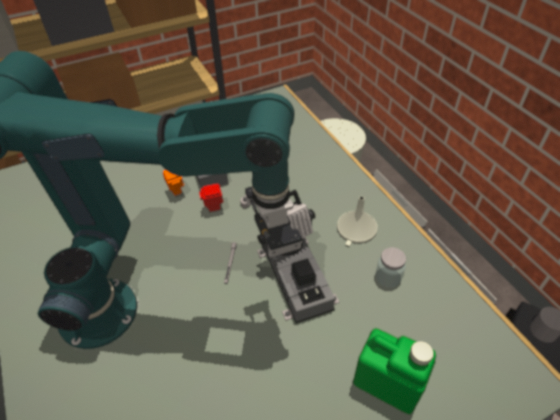

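Run:
```python
from h import *
b=np.radians(82.8);d=np.array([np.cos(b),np.sin(b)]);n=np.array([-d[1],d[0]])
for f in ['scene0','side0','s20','d20']:
    Q=cloud(load(f)).reshape(-1,3);X=(Q[:,:2]-Lx)@d;Y=(Q[:,:2]-Lx)@n
    m=(abs(X+.185)<.011)&(abs(Y)<.021)&(Q[:,2]<.09)&(Q[:,2]>.055)
    p=np.polyfit(Y[m],Q[m,2],1); print(f,m.sum(),'slope',p.round(4))
    m=(abs(X+.125)<.02)&(abs(Y)<.018)&(Q[:,2]>.09)&(Q[:,2]<.125)
    if m.sum(): print('   pack top',m.sum(),np.median(Q[m,2]))
# change detect
a,c=load('scene0')['im'].astype(int),load('s20')['im'].astype(int)
for nm,(x0,y0,x1,y1) in dict(jug=(80,205,155,270),jar=(180,272,212,308),funnel=(238,275,285,322),wiper=(322,216,390,270),red=(325,178,350,206)).items():
    print(nm,abs(a-c)[y0:y1,x0:x1].sum(2).max(), (abs(a-c)[y0:y1,x0:x1].sum(2)>60).sum())
a,c=load('side0')['im'].astype(int),load('d20')['im'].astype(int)
print('gauge',(abs(a-c)[240:290,220:240].sum(2)>60).sum())
delta([.43,-.13,.46],Rdown(172.8))
```

```text
scene0 80 slope [0.2431 0.0698]
side0 120 slope [0.1439 0.0704]
s20 72 slope [-0.0472  0.0703]
   pack top 116 0.10860778807513984
d20 132 slope [-0.2209  0.0698]
   pack top 176 0.10857302157162742
jug 53 0
jar 22 0
funnel 25 0
wiper 23 0
red 20 0
gauge 309
shift [ 0.149  0.815 -0.1  ] turn [ 0.0007 -0.0013  0.0008] rows>= 2.0017287914534805 0.02132737012786376
```

Call:
move_arm([
  [[0,-0.4,0,0,0,0,0],[0,-0.8,0.1,0,0,0,0],[0,-0.9,0.2,0,0,0,0],[0,-0.9,0.2,0,0,0,0],[0,-0.9,0.2,0,0,0,0]],
])

```text
time: 17.03
tool_pos: [0.5266, -0.2038, 0.4493]
ee_rot: [3.14, -0.005, 3.018]
wrist_force: [0.1, -0.7, 0.3]
width: 0.0001
```

Run:
```python
from h import *
st();snap('wrist','w21');z=load('w21')
b=np.radians(82.8);d=np.array([np.cos(b),np.sin(b)]);n=np.array([-d[1],d[0]])
Q=cloud(z).reshape(-1,3);X=(Q[:,:2]-Lx)@d;Y=(Q[:,:2]-Lx)@n
for y in np.arange(-.024,.025,.006):
    m=(abs(X+.185)<.01)&(abs(Y-y)<.003)&(Q[:,2]<.1)&(Q[:,2]>.05); print(y.round(3),m.sum(),np.median(Q[m,2]).round(4))
m=(abs(X+.145)<.01)&(abs(Y-.04)<.01);print('base top',np.median(Q[m,2]))
```

```text
t 17.03 tcp [ 0.5266 -0.2038  0.4493] b 172.93 zax [-0.005  0.002 -1.   ] F [ 0.1 -0.7  0.3] M [ 0.01  0.02 -0.08] w 0.0001 q [-0.47  0.12  1.25 -0.    1.78 -1.92]
-0.024 38 0.0651
-0.018 102 0.0766
-0.012 95 0.0751
-0.006 103 0.0733
-0.0 99 0.0718
0.006 99 0.0705
0.012 98 0.0687
0.018 98 0.0675
0.024 106 0.065
base top 0.36696074156299885
```

View pics/w21.png

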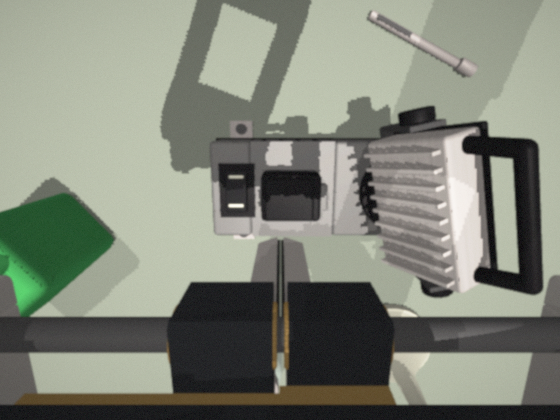

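Run:
```python
from h import *
from scipy.optimize import least_squares
Q=cloud(load('w21')).reshape(-1,3)
b=np.radians(95.5);u=np.array([np.cos(b),np.sin(b)]);n=np.array([-u[1],u[0]])
X=(Q[:,:2]-Lx)@u;Y=(Q[:,:2]-Lx)@n
m=(abs(Y)<.035)&(X>.015)&(X<.06)&(Q[:,2]>.198)&(Q[:,2]<.235);x,zz,y=X[m],Q[m][:,2],Y[m]
g=least_squares(lambda p:np.hypot(x-p[0]-p[2]*y,zz-p[1])-.007,[.037,.211,0],loss='soft_l1',f_scale=.001)
t=np.arctan2(g.x[0],g.x[1]-.0015-.135);B=95.5-np.degrees(g.x[2])
print(m.sum(),g.x,'bearing',B,'tilt',t)
c=np.array([*Lx,.135]);dv=np.array([np.cos(t)*np.cos(np.radians(B)),np.cos(t)*np.sin(np.radians(B)),-np.sin(t)])
H=np.array([.519,.1795,.014]);print('miss mm',1e3*np.linalg.norm(np.cross(H-c,dv)))
t=.4375;dv=np.array([np.cos(t)*np.cos(np.radians(B)),np.cos(t)*np.sin(np.radians(B)),-np.sin(t)]);print('miss with plane tilt',1e3*np.linalg.norm(np.cross(H-c,dv)))
st(); robot.close_job()
```

```text
2433 [ 0.03724573  0.21351504 -0.00362593] bearing 95.70775039837586 tilt 0.4504550073045144
miss mm 1.1820949824722575
miss with plane tilt 3.819826587027765
t 17.08 tcp [ 0.5259 -0.204   0.4504] b 172.88 zax [-0.003  0.001 -1.   ] F [-1.1 -1.  -0.5] M [ 0.02 -0.05  0.01] w 0.0007 q [-0.47  0.12  1.25 -0.    1.78 -1.92]
the job is handed in; nothing more can be done
```

The job is done and handed in at 17.1 s, in the order asked: pack plugged in, lamp aimed at the wiper hub, switch on.

- **Pack:** It is seated in the lamp's socket. Contact came at the height worked out beforehand, and the top reads about 108.6 mm above the bench where 108 mm is flush.
- **Lamp head:** I turned it to a bearing of 95.7° (swivel about +0.22 rad) and tilted it to about 0.44–0.45 rad. The beam's line passes about 1 mm from the hub's middle by the handle fit, or about 4 mm by the housing-top fit. The two disagree slightly, but both fall well inside the 17 mm hub radius.
- **Switch:** It is fully over. The wrist camera shows the paddle's slope exactly mirrored from off. The scene camera's coarse reading of that slope was too noisy to use, and the side camera agreed.
- **Left alone:** The jug, jar, funnel and wiper arm show no change between the first and last scene pictures. Pixels around the gauge did change in the side view, probably the arm's shadow. The gauge looks to be in the same place and the arm never went near it.
- **Forces:** The wrist readings stayed under about 20 N. The arm ended clear of everything.

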